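# Close a grinding jar under the swing clamp of a bench mill with spacer discs

## Robot

A 6-joint arm with a two-finger parallel gripper is mounted at the origin on a cart in front of the work surface, level with it; the furniture and walls round the work are solid. World frame = base frame: x ahead of the robot, y to its left, z up, the work surface at z = 0. Lengths are in mm, angles in rad, forces in N, time in s.
With the tool pointing down it reaches from about 300 to 850 mm from the base axis. Payload 5.4 kg.
Tool frame: the origin (TCP) lies at the very end of the fingers, on their centre line; the grasp point (between the pads) lies 19 mm behind it; z points along the fingers, x is the direction in which the jaws open and shut, and the axes are right-handed (so a half turn about z gives the same grasp; the last joint's range is limited). The gripper opens to 85 mm and grips with 20 to 120 N. Pads are 22 mm wide; open, the fingers measure 114 mm over their backs; the gripper's body (76 mm by 85 mm) begins 54 mm behind the grasp point. The pads swing forward as they close: fully open they stand 13 mm farther back than shut.
Start: joints at [-0.21, 0.158, 1.597, -0, 1.386, -0.21], TCP at [574.984, -0.018, 231.299] pointing down, gripper open.
Joint ranges: [-2.91, 2.91], [-0.94, 2.29], [0.18, 2.7], [-1.29, 4.43], [0.17, 2.64], [-3, 3]. Speed limits (rad/s): [2.57, 2.57, 3.14, 3.14, 3.14, 3.14].

## Interface

Orientations are given as [roll, pitch, yaw] about the fixed x, y, z axes, in that order (R = Rz(yaw) Ry(pitch) Rx(roll)).
In Python, from bench import robot, capture, calibration, ticket gives the robot as it stands. The module is installed in compiled form; this text tells all that it offers.
- The arm moves only by the shell command python3 -m handwheel 'ROWS' [FORCE]. ROWS is JSON, a list that holds one entry, the list of rows, each a list of 7 numbers: the shift along the tool's x, y, z in mm, then the turn, a rotation vector about the tool's x, y, z in rad, then the finger opening in mm, from 0 to 85.4. In form: [[[tx, ty, tz, wx, wy, wz, hand], ...]]. A call has 1 to 20 rows; each row is the pose to reach, as a shift and turn from the pose measured when the call began, along the tool's axes at that moment; what a row does not reach only later rows make up. A row lasts 1/8 s, in which the tool goes at most 62.5 mm and 10.7 degrees, less where a joint would pass 70% of its speed; a pose out of reach is approached as far as the arm can. A call with a gripper value outside its range is refused whole. The fingers move at their own pace and stop on an object; FORCE is the grip in N (left out, the last holds). Time passes only in rows, so rows that repeat a pose let the fingers close. It gives the time, the measured TCP pose, the force and the opening at its end, in the units of the state.
- robot.sense(): the state, without advancing time (a new reading comes with each control period).
- capture(name): name is "scene" or "side" or "wrist"; returns the picture (384x512x3 uint8, red, green, blue); there is no depth.
- calibration(name): a dict with "mtx" (3x3 intrinsics, pixels), "k1" (the pictures are not rectified: a ray, as slopes to the right and down, at radius r is drawn at 1 + k1 r^2 times it, then the intrinsics apply), "cam_to_world" (4x4, takes a point from camera to world coordinates); the wrist camera has in their place "mount" (4x4, takes a point from camera to tool coordinates, whose origin is the TCP and whose axes are the tool frame's). Camera axes: x right, y up, looking along -z (the intrinsics and any distortion apply to the point x, -y, -z); pixel columns grow to the right and rows downward; lengths in mm; the calibration is good to about 2 mm. A picture is of the moment at which its call begins: read the wrist's pose just before it. calibration takes no time and is no camera call.
- ticket.job_done(): hands the job in, once; it reports no verdict.
The state is a dict: "time": time; "joint_positions": joint angles; "dq": joint speeds; "joint_efforts": joint torques, N m; "tcp_pos": TCP position; "ee_rot": TCP orientation; "wrist_force": force on the tool from outside, world axes, zero at the start; "ft_torque": the same for the moment, N m; "gripper_width": finger opening in mm.
Only numpy, scipy, OpenCV 4.12 (cv2) and the standard library are available. Lean on these libraries where they do the work, as an engineer would, in place of code of your own. Each camera call takes 0.05 s, during which the arm holds its last target.

## Task

Get the grinding jar ready in the bench mill: set its loose steel lid on the open jar so that it sits fully home and level, then stack aluminium spacer discs squarely on the lid's boss until the swing clamp, turned in over the jar and pressed down by its knob, bears firmly on the top disc instead of running out of travel. Finish while still pressing the clamp down on the stack - its spring lifts it again if you let go - and leave the unused discs on the worktop and the other things on the bench where they are.

Things in the scene. Friction and masses are not known exactly. Their poses are not given: they have to be found in the camera images.
- mill: the bench mill, a grey housing 250 x 180 mm, 44 mm high, fixed. Origin: centre of its underside on the worktop; its x points from the control panel (robot side) to the clamp post at the back, z up. The jar's axis is at x = -30 mm, y = 0 in this frame; the steel clamp post (radius 10 mm, top at z = 202 mm) is at x = +85 mm, y = 0. A 0.25 m tall water bath stands along the right of the work, y below -0.45 m.
- jar_rim (a point): centre of the jar's mouth, at the level of its flat rim. Open steel jar, outer diameter 76 mm, bore 60 mm, 34 mm deep, standing fixed in the mill's cup; its rim stands between 80 and 98 mm above the worktop, different each time. z up.
- lid_boss (a point): loose steel jar lid, 0.34 kg: centre of the boss (50 mm diameter, 14 mm high) on top, to grip it by. Below the boss a flange (80 mm diameter, 8 mm thick), below that a chamfered spigot (53 mm diameter, 6 mm deep) that enters the jar's bore. The point is 7 mm below the boss's flat top, 15 mm above the flange's underside, 21 mm above the lid's lowest face. Seated, it is 15 mm above the rim.
- spacer_1_mid (a point): centre of an aluminium spacer disc, 54 mm diameter, 10 mm thick, flat on both sides, about 60 g; half-way up. The four discs are alike and lie flat in two piles of two on the worktop; this one starts under disc 2.
- spacer_2_mid (a point): like spacer 1; starts on top of disc 1.
- spacer_3_mid (a point): like spacer 1; starts under disc 4.
- spacer_4_mid (a point): like spacer 1; starts on top of disc 3.
- clamp_knob: the black round knob (33 mm diameter, 40 mm tall, vertical axis) on the end of the clamp arm, by which the clamp is swung and pressed. Origin: on its axis, on the arm's top; the knob's top is 44 mm above the origin. It stands 115 mm from the post's axis, right above the foot.
- knob_grip (a point): point on the knob's axis at the height to grip, 24 mm above clamp_knob and 20 mm below the knob's top; 208 mm above the worktop while the clamp is up.
- press_foot: the clamp's round rubber foot (34 mm diameter) under the arm's end, below the knob. Origin: centre of its flat lower face; 150 mm above the worktop while the clamp is up. The right stack (two or three discs) leaves about 8 to 18 mm under it. The foot is sprung in the arm: it yields upward up to 8 mm, 2 N per mm.
- clamp_swing (a joint): swing of the clamp about its post (vertical axis), rad. 0: the foot is centred over the jar, against a stop; grows as the arm turns away clockwise seen from above, to the robot's left (1.57: arm at right angles, knob on the mill's +y side). Turns easily, stays where left.
- clamp_arm (a joint): how far the clamp arm is pressed down, m: 0 up (where a preloaded spring of 150 N/m lifts it), 0.023 at the end of its travel, a hard stop. Pressing the arm alone takes 2 to 6 N. If the foot does not bear on the discs before the stop, another disc is needed.
- timer: a white bench timer, 64 x 64 x 19 mm, loose on the worktop; not part of the job. Origin: centre of its underside.
- marker: a marker pen, 135 mm long, 16 mm thick, lying loose on the worktop; not part of the job. Origin: centre of its underside.
- tape: a roll of masking tape lying flat, 62 mm diameter, 19 mm high, loose; not part of the job. Origin: centre of its underside.
Not all that is in view belongs to the job. What is shaped like the part that bears spacer_4_mid but blue or green is not meant.

How it is judged:
By the outcome, as a careful person would: the job done as asked, in the order asked, and still so for the second after the job is handed in, while the arm keeps its last pose, push and grip.
It also fails if it takes over 72 s, if anything falls off the work surface, if the arm or the gripper's body presses on something with over 40 N, if the wrist force passes 120 N, or if a joint passes its speed limit or range.

## Working session

There is one attempt and no reset: what is moved stays moved. The work goes in short steps, Python scripts to look and compute and a shell command to move; the robot and the scene stay as the last step left them, time stands still between calls to the robot, and variables do not carry over. Pictures are saved under pics/ and viewed, and the job is handed in when it is done.

```bash
mkdir -p pics; ls; python3 - <<'E'
from bench import robot, capture, calibration, ticket
import cv2
print(robot.sense())
for n in ("scene","side","wrist"):
    c=calibration(n);print(n,{k:(v.tolist() if hasattr(v,'tolist') else v) for k,v in c.items()})
    cv2.imwrite(f"pics/{n}0.png",cv2.resize(capture(n)[:,:,::-1],(800,600),interpolation=cv2.INTER_CUBIC))
    cv2.imwrite(f"pics/raw_{n}0.png",capture(n)[:,:,::-1])
E
```

```text
pics
{'time': 0.0, 'joint_positions': array([-2.10106560e-01,  1.59083158e-01,  1.59821216e+00, -1.21220688e-05,
        1.38623754e+00, -2.10081972e-01]), 'dq': array([-0.00104696,  0.00137737,  0.00084713,  0.00090086, -0.00118247,
       -0.00065605]), 'joint_efforts': array([ 1.96016467e-04, -3.96006632e+01, -3.31426942e+01, -2.07608541e-04,
        8.36965773e-03, -3.09808388e-05]), 'tcp_pos': array([5.74395419e+02, 1.00292487e-01, 2.30307810e+02]), 'ee_rot': array([-3.14119969e+00,  1.90002843e-03, -2.19791494e-05]), 'wrist_force': array([0.26699127, 0.51928714, 0.12438475]), 'ft_torque': array([-0.01347115,  0.04500281,  0.03919729]), 'gripper_width': 85.28209485989865}
scene {'mtx': [[471.424926472343, 0.0, 251.12260997019143], [0.0, 471.424926472343, 195.4130478230546], [0.0, 0.0, 1.0]], 'k1': 0.021044142750306898, 'cam_to_world': [[-0.527583669994926, 0.43986622472655923, -0.7267552376828728, -534.2042039923497], [-0.8491201017583379, -0.24737004311453353, 0.4666938124289023, 683.6496326034867], [0.02550537089702093, 0.86332251569985, 0.5040076486930406, 858.7629395807805],
[... 211 characters left out ...]
07, 0.13592381384258653, -0.1566955131630227, 267.20525807225334], [-0.20667582880738455, -0.5741522769921419, 0.792233718426273, 1175.0003361927525], [0.01771634278619125, 0.8073870692890892, 0.5897560949604993, 1014.5310703518052], [0.0, 0.0, 0.0, 1.0]]}
wrist {'mtx': [[344.0769488193131, 0.0, 256.4517505677871], [0.0, 344.0769488193131, 186.2121412268777], [0.0, 0.0, 1.0]], 'k1': -0.1048515586944715, 'mount': [[0.9999987115625302, 0.0005542600621906533, 0.0015065420874645315, -0.5588176402764322], [0.0009659481846439002, -0.9573404966732069, -0.28896062080082885, -74.409094717954], [0.0012821144186166548, 0.28896170373473234, -0.9573397985863412, -142.362032784898], [0.0, 0.0, 0.0, 1.0]]}
```

View pics/scene0.png

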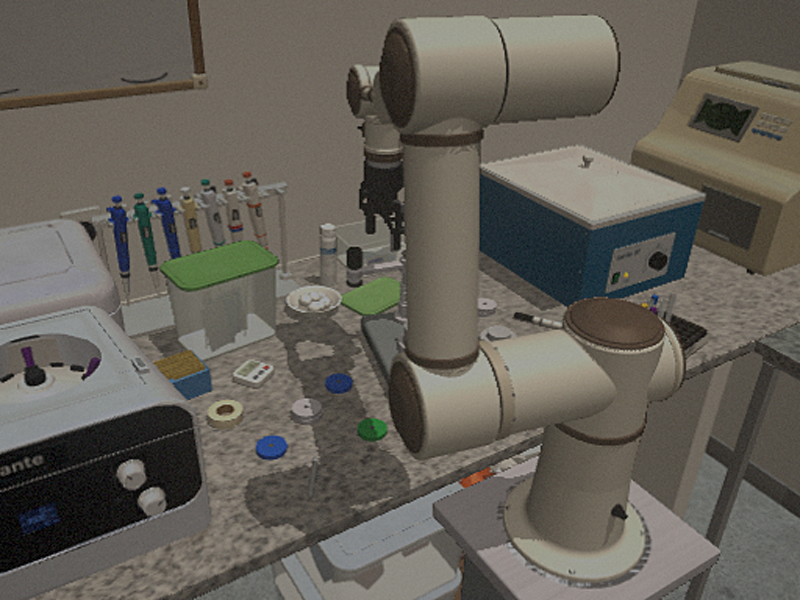

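View pics/side0.png

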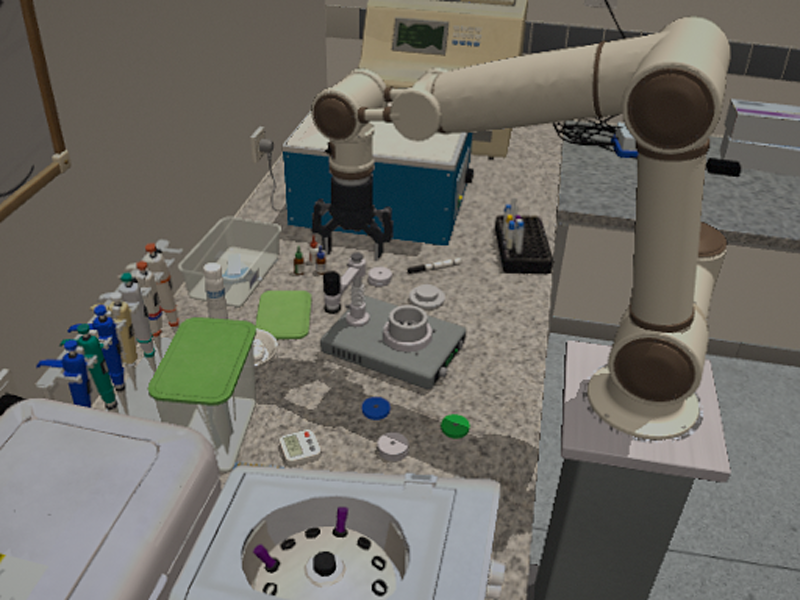

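View pics/wrist0.png

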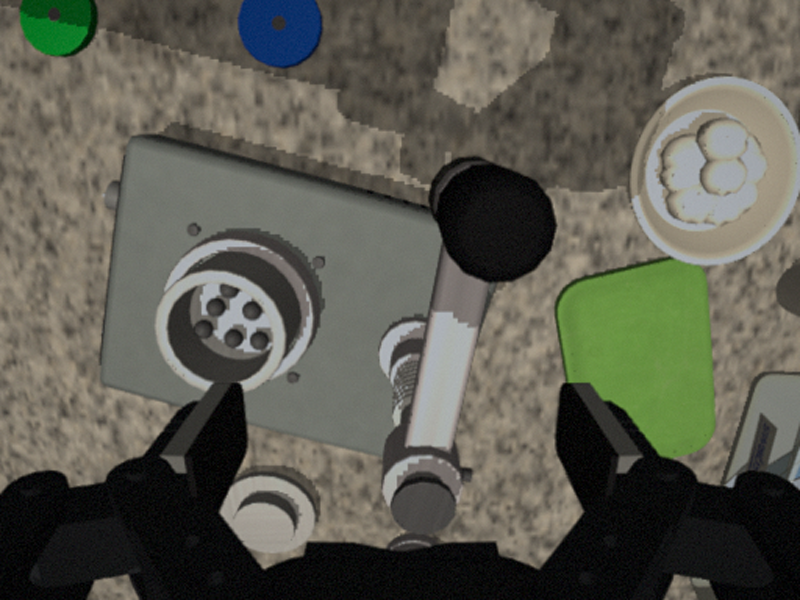

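The scene shows a silver pile at side (392,446) and another at (379,276). The lid is at side (427,295), with the jar in the mill at (408,325). The blue and green discs (side (376,408), (455,426) and scene (272,447)) are decoys. The clamp is swung out to +y.

```bash
cat > h.py <<'E'
import numpy as np, cv2
from bench import robot, capture, calibration, ticket
from scipy.spatial.transform import Rotation as R
def T_tool(s=None):
    s=s or robot.sense(); T=np.eye(4); T[:3,:3]=R.from_euler('xyz',s['ee_rot']).as_matrix(); T[:3,3]=s['tcp_pos']; return T
def cam(name,T=None):
    c=calibration(name); M=np.array(c['mtx']); k=c['k1']
    C=np.array(c['cam_to_world']) if name!='wrist' else (T_tool() if T is None else T)@np.array(c['mount'])
    return M,k,C
def proj(cm,P):
    M,k,C=cm; p=(np.asarray(P,float)-C[:3,3])@C[:3,:3]
    x=p[...,0]/-p[...,2]; y=-p[...,1]/-p[...,2]; f=1+k*(x*x+y*y)
    return np.stack([M[0,0]*x*f+M[0,2],M[1,1]*y*f+M[1,2]],-1)
def ray(cm,uv):
    M,k,C=cm
    n=cv2.undistortPoints(np.array([[uv]],float),M,np.array([k,0,0,0,0.]))[0,0]
    d=C[:3,:3]@np.array([n[0],-n[1],-1]); return C[:3,3],d/np.linalg.norm(d)
def onz(cm,uv,z):
    o,d=ray(cm,uv); return o+d*(z-o[2])/d[2]
def tri(rs):
    A=sum(np.eye(3)-np.outer(d,d) for o,d in rs); b=sum((np.eye(3)-np.outer(d,d))@o for o,d in rs)
    P=np.linalg.solve(A,b); return P,[np.linalg.norm((np.eye(3)-np.outer(d,d))@(P-o)) for o,d in rs]
def circ(c,r,n=72):
    t=np.linspace(0,2*np.pi,n); return np.stack([c[0]+r*np.cos(t),c[1]+r*np.sin(t),np.full(n,c[2])],-1)
def crop(img,x0,y0,w,h,name,f):
    cv2.imwrite('pics/'+name,cv2.resize(img[y0:y0+h,x0:x0+w],None,fx=f,fy=f,interpolation=cv2.INTER_CUBIC))
E
python3 - <<'E'
import cv2,numpy as np
from h import *
s=cv2.imread('pics/raw_side0.png');c=cv2.imread('pics/raw_scene0.png');w=cv2.imread('pics/raw_wrist0.png')
# raw coords = 0.64*view
a=lambda im,x,y,wd,hd,f: cv2.convertScaleAbs(cv2.resize(im[y:y+hd,x:x+wd],None,fx=f,fy=f,interpolation=cv2.INTER_CUBIC),alpha=1.6)
cv2.imwrite('pics/c1.png',a(s,200,155,110,80,7))
cv2.imwrite('pics/c2.png',a(s,160,240,150,70,5))
cv2.imwrite('pics/c3.png',a(c,120,225,160,80,5))
E
```

```text
(no output)
```

View pics/c1.png

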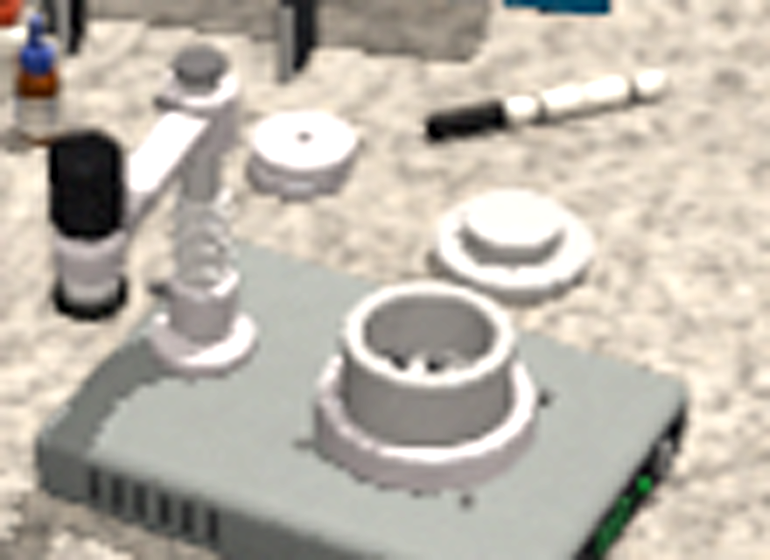

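View pics/c2.png

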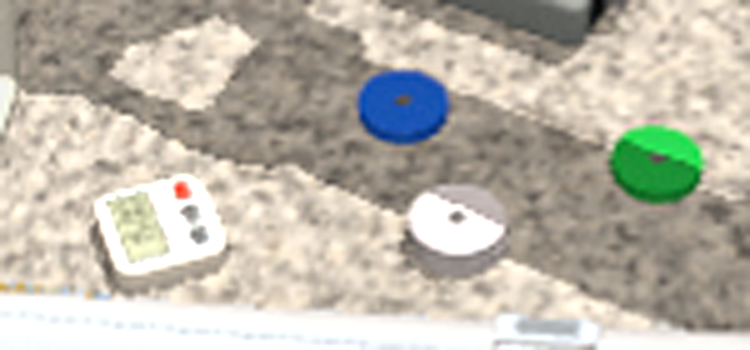

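View pics/c3.png

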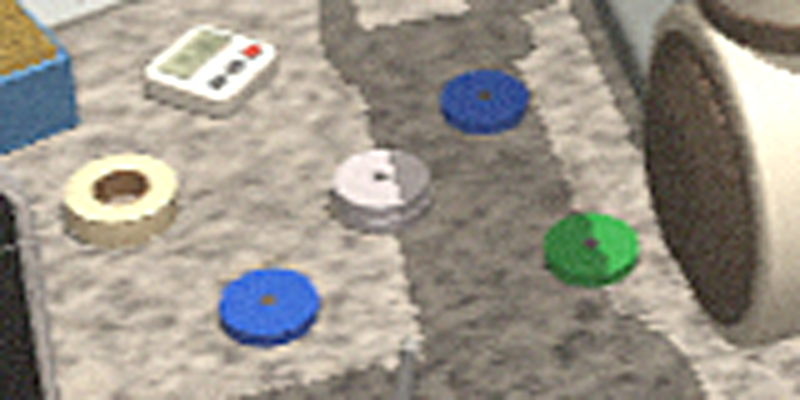

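```bash
python3 - <<'E'
from h import *
np.set_printoptions(precision=1,suppress=True)
S=cam('side');C=cam('scene');W=cam('wrist')
w=cv2.imread('pics/raw_wrist0.png');cv2.imwrite('pics/c4.png',cv2.resize(w[150:384,50:330],None,fx=2.8,fy=2.5,interpolation=cv2.INTER_CUBIC))
print('pileA',onz(S,(243.3,174.6),20)); print('lid',onz(S,(273.3,186.4),28))
print('pileB',onz(S,(251.4,283.6),20),onz(C,(196,260.4),20),tri([ray(S,(251.4,283.6)),ray(C,(196,260.4))]))
print('jar',tri([ray(S,(261.4,202.4)),ray(W,(141.4,211.8))]))
print('post',onz(S,(228.7,164.4),202),onz(W,(424*.64,504*.64),202))
print('knob',onz(S,(200+86/7,155+145/7),228),onz(W,(500*.64,225*.64),228))
print('lidW',onz(W,(265*.64,521*.64),28))
print('timer',onz(S,(160+155/5,240+225/5),19));print('tape',onz(C,(120+120/5,225+187/5),19))
print('marker',onz(S,(200+430/7,155+135/7),8),onz(S,(200+660/7,155+82/7),8))
print('blue',onz(S,(160+403/5,240+100/5),10),'green',onz(S,(160+657/5,240+158/5),10),'blue2',onz(C,(120+268/5,225+300/5),10))
E
```

```text
pileA [ 578.5 -282.4   20. ]
lid [ 459.1 -223.1   28. ]
pileB [440.9 237.1  20. ] [441.1 236.9  20. ] (array([441., 237.,  20.]), [np.float64(0.08118124651746592), np.float64(0.08118124651747227)])
jar (array([469.6, -35.6,  92.3]), [np.float64(2.498784299755662), np.float64(2.4987842997555334)])
post [576.7 -59.8 202. ] [582.8 -63.1 202. ]
knob [597.8  48.4 228. ] [601.2  49.4 228. ]
lidW [ 465.4 -220.9   28. ]
timer [600.7 278.5  19. ]
tape [507.1 366.3  19. ]
marker [ 518.3 -317.5    8. ] [ 407.8 -396.6    8. ]
blue [492.6 142.3  10. ] green [341.  156.5  10. ] blue2 [387.7 329.6  10. ]
```

View pics/c4.png

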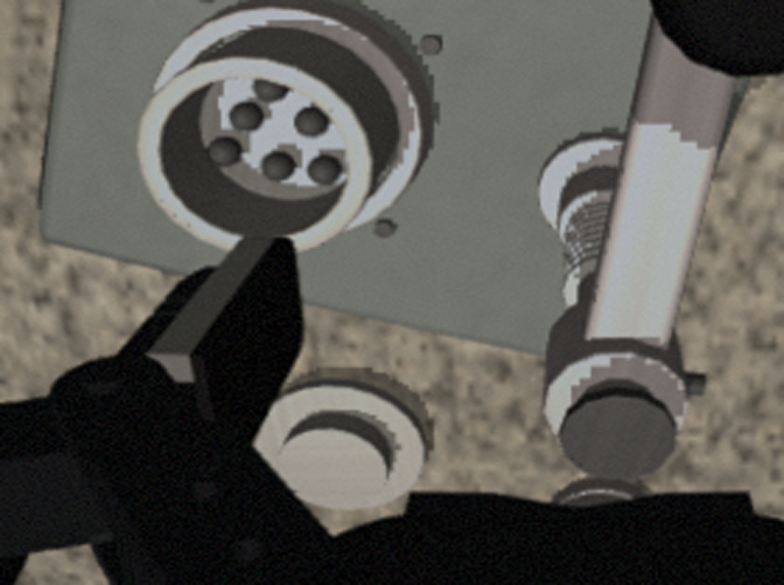

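Candidates: the silver discs at side (392,446) = pile B and (379,276) = pile A are the right ones, two deep with no colour. The blue and green single discs are excluded. The lid is the stepped steel part at side (427,295). I'll go above it and take a close crop.

```bash
python3 -m handwheel '[[[-112,222,40,0,0,0,85],[-112,222,80,0,0,0,85],[-112,222,80,0,0,0,85],[-112,222,80,0,0,0,85],[-112,222,80,0,0,0,85],[-112,222,80,0,0,0,85],[-112,222,80,0,0,0,85]]]' 
python3 - <<'E'
from h import *
np.set_printoptions(precision=1,suppress=True)
s=robot.sense();print(s['tcp_pos'],s['ee_rot'])
T=T_tool(s);im=capture('wrist')[:,:,::-1].copy();cv2.imwrite('pics/raw_w1.png',im);np.save('T1.npy',T)
cm=cam('wrist',T)
cv2.imwrite('pics/w1.png',cv2.resize(im,(800,600),interpolation=cv2.INTER_CUBIC))
E
```

```text
time: 1.18
tcp_pos: [463.8, -221.1, 151.8]
ee_rot: [3.141, -0.001, 0.002]
wrist_force: [0.7, -0.1, 0.7]
gripper_width: 85.0
[ 463.8 -221.1  151.8] [ 3.1 -0.   0. ]
```

View pics/w1.png

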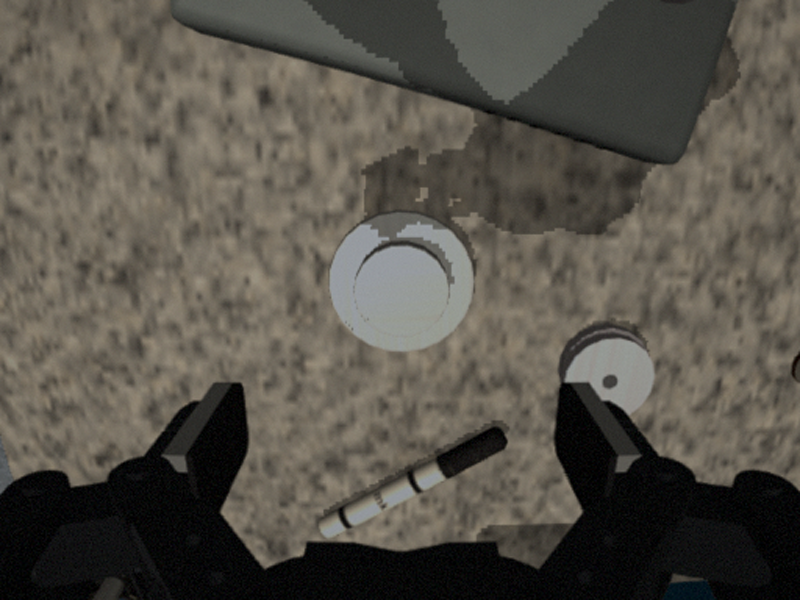

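The lid is centred at (402,290) in the picture, and pile A's top disc is at (610,375) beside the right finger.

```bash
python3 - <<'E'
from h import *
np.set_printoptions(precision=1,suppress=True)
T=np.load('T1.npy');cm=cam('wrist',T)
print('boss',onz(cm,(402*.64,291.5*.64),28),'flange',onz(cm,(401.5*.64,281*.64),14),'pileA',onz(cm,(609.5*.64,380*.64),20), onz(cm,(609.5*.64,378*.64),20))
im=cv2.imread('pics/raw_w1.png')
b=onz(cm,(402*.64,291.5*.64),28)
for c,r in ((b,25),(b-[0,0,14],40)):
    cv2.polylines(im,[np.round(proj(cm,circ(c,r))*16).astype(int)],True,(0,0,255),1,cv2.LINE_AA,4)
p=onz(cm,(609.5*.64,380*.64),20)
cv2.polylines(im,[np.round(proj(cm,circ(p,27))*16).astype(int)],True,(0,0,255),1,cv2.LINE_AA,4)
crop(im,190,110,250,180,'w1c.png',3.2)
print('tips',onz(cm,(228*.64,385*.64),165),onz(cm,(575*.64,385*.64),165))
E
```

```text
boss [ 463.6 -227.4   28. ] flange [ 463.3 -225.7   14. ] pileA [ 582.4 -282.6   20. ] [ 582.2 -281.4   20. ]
tips [ 416.5 -212.2  165. ] [ 509.9 -212.1  165. ]
```

View pics/w1c.png

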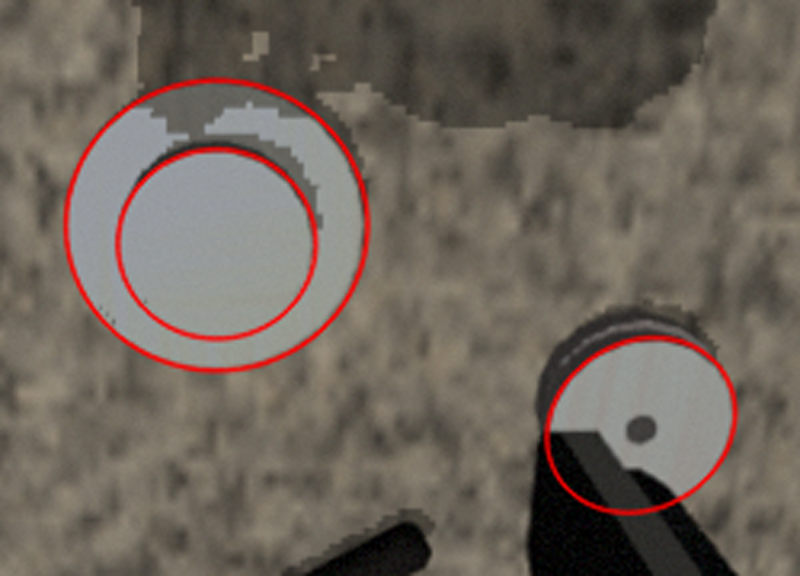

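```bash
python3 -m handwheel '[[[0,6,50,0,0,0,75],[0,6,100,0,0,0,70],[0,6,134,0,0,0,65],[0,6,134,0,0,0,62],[0,6,134,0,0,0,62],[0,6,134,0,0,0,62]]]' 60
python3 - <<'E'
from h import *
np.set_printoptions(precision=1,suppress=True)
s=robot.sense();T=T_tool(s);im=capture('wrist')[:,:,::-1].copy()
crop(im,100,100,312,284,'w2.png',2)
im=capture('side')[:,:,::-1].copy();crop(im,215,130,110,90,'s2.png',6)
E
```

```text
time: 1.98
tcp_pos: [465.6, -228.0, 20.0]
ee_rot: [3.138, -0.004, 0.003]
wrist_force: [0.4, -0.1, 0.0]
gripper_width: 62.0
```

View pics/w2.png

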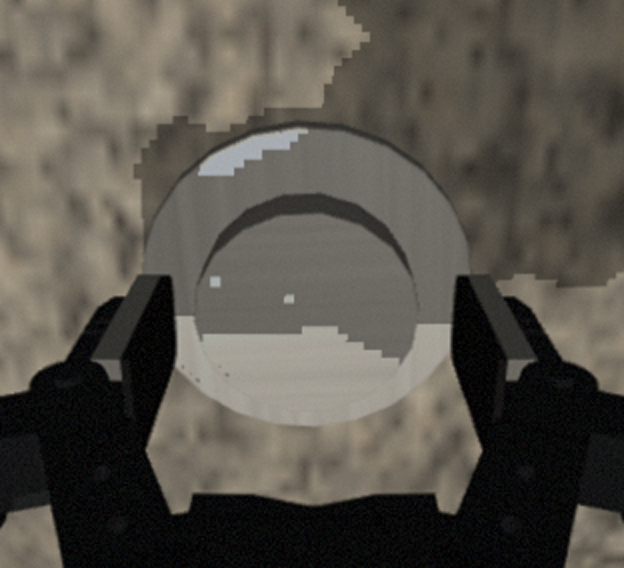

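View pics/s2.png

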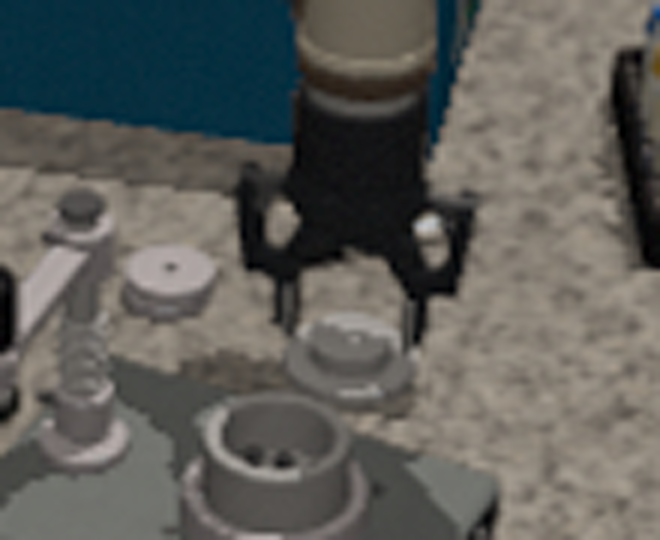

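The pads straddle the boss and are centred on it. Next I'll lower a little and close.

```bash
python3 -m handwheel '[[[-1,-1,5,0,0,0,62],[-1,-1,5,0,0,0,40],[-1,-1,5,0,0,0,40],[-1,-1,5,0,0,0,40],[-1,-1,5,0,0,0,40],[-1,-1,5,0,0,0,40]]]' 60
```

```text
time: 2.82
tcp_pos: [464.1, -226.8, 14.8]
ee_rot: [3.139, -0.003, 0.002]
wrist_force: [-2.0, 2.3, 5.9]
gripper_width: 47.6
```

```bash
python3 -m handwheel '[[[0,0,-10,0,0,0,40],[0,0,-30,0,0,0,40],[0,0,-70,0,0,0,40],[0,0,-120,0,0,0,40],[0,0,-150,0,0,0,40],[0,0,-150,0,0,0,40],[0,0,-150,0,0,0,40]]]' 60
python3 - <<'E'
from h import *
im=capture('wrist')[:,:,::-1].copy()
crop(im,100,100,312,284,'w3.png',2)
im=capture('side')[:,:,::-1].copy();crop(im,200,90,140,110,'s3.png',5.5)
E
```

```text
time: 3.7
tcp_pos: [462.6, -225.6, 162.8]
ee_rot: [3.142, -0.0, 0.002]
wrist_force: [0.4, -0.0, -4.7]
gripper_width: 47.6
```

View pics/w3.png

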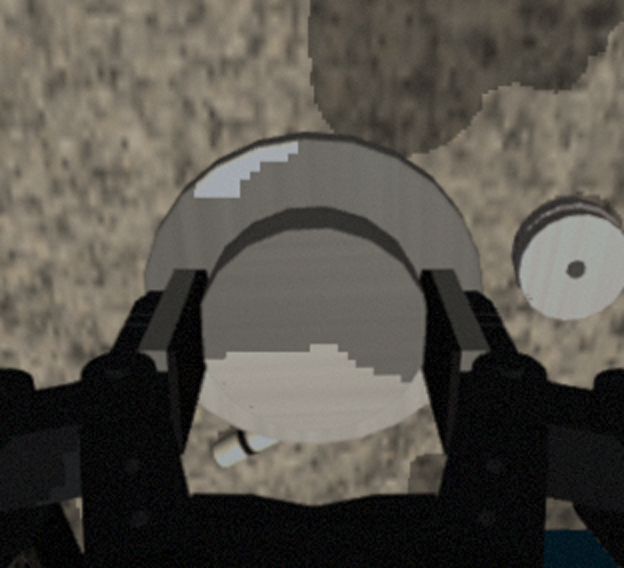

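View pics/s3.png

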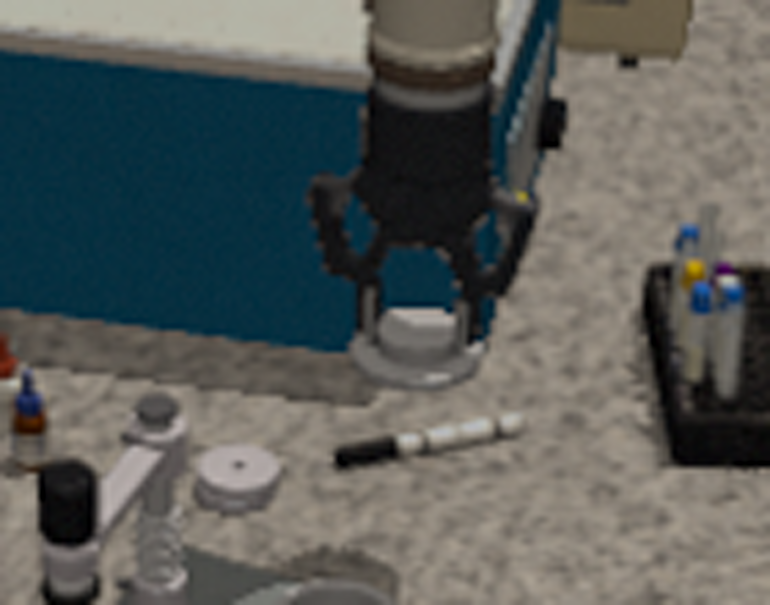

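The lid hangs level in the hand. I'll move to the near side of the jar for an unobstructed wrist view of the rim.

```bash
python3 -m handwheel '[[[3,-58,-37,0,0,0,40],[6,-115,-37,0,0,0,40],[6,-115,-37,0,0,0,40],[6,-115,-37,0,0,0,40],[6,-115,-37,0,0,0,40],[6,-115,-37,0,0,0,40]]]' 60
python3 - <<'E'
from h import *
s=robot.sense();T=T_tool(s);im=capture('wrist')[:,:,::-1].copy();cv2.imwrite('pics/raw_w4.png',im);np.save('T4.npy',T)
print(T[:3,3])
cv2.imwrite('pics/w4.png',cv2.convertScaleAbs(cv2.resize(im[:200,100:400],None,fx=2.6,fy=2.6,interpolation=cv2.INTER_CUBIC),alpha=1.4))
im=capture('side')[:,:,::-1].copy();cv2.imwrite('pics/raw_s4.png',im)
crop(im,190,120,140,110,'s4.png',5.5)
E
```

```text
time: 4.55
tcp_pos: [467.9, -111.3, 199.0]
ee_rot: [-3.141, 0.001, 0.0]
wrist_force: [0.1, -0.3, -3.5]
gripper_width: 47.8
[ 467.92223797 -111.33294896  198.99551809]
```

View pics/w4.png

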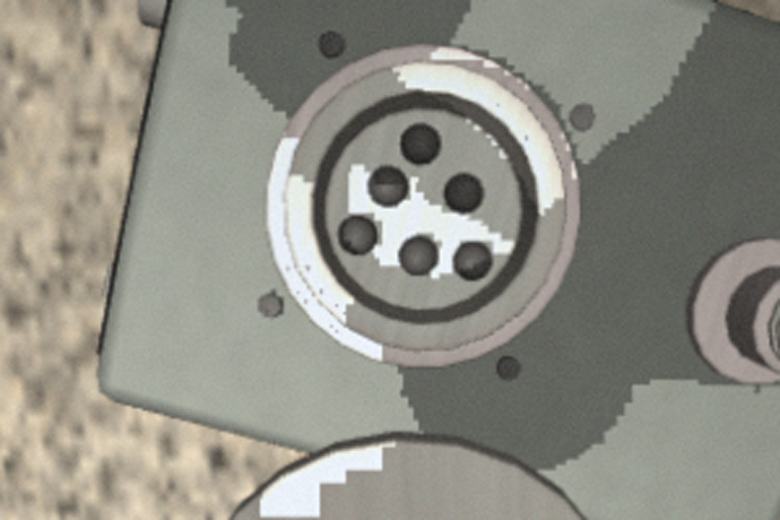

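View pics/s4.png

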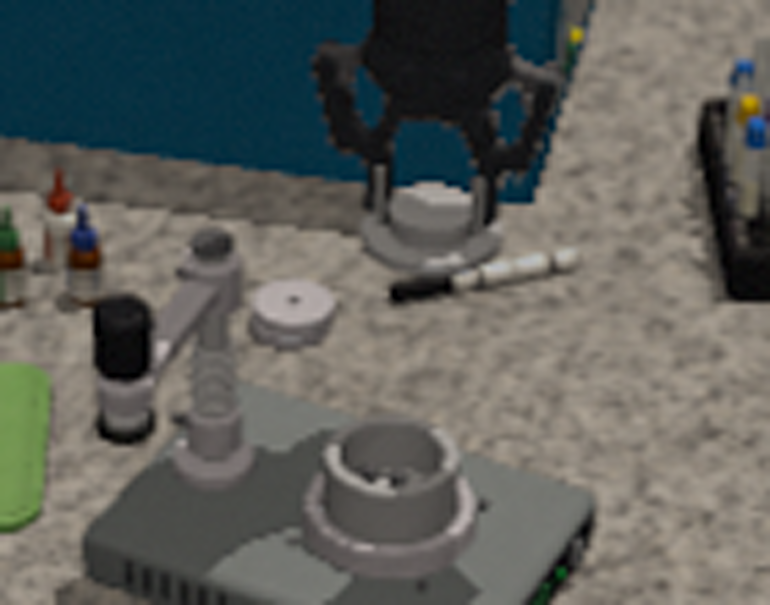

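The rim is seen almost face on. The bore is centred near (426,207) in the crop and the outer rim near (424,206).

```bash
python3 - <<'E'
from h import *
from scipy.optimize import least_squares
np.set_printoptions(precision=2,suppress=True)
T=np.load('T4.npy');cm=cam('wrist',T)
im=cv2.imread('pics/raw_w4.png')
f=lambda x,y:np.array([x/2.6-0.3+100,y/2.6-0.3])
# extremes L,R,T,B  bore, then rim outer
meas=[(30,[314,538,92,323]),(38,[285,563,62,350])]
def ext(c,r):
    q=proj(cm,circ(c,r,361));return np.array([q[:,0].min(),q[:,0].max(),q[:,1].min(),q[:,1].max()])
def res(p,ms=meas):
    o=[]
    for r,m in ms:
        mm=np.array([f(m[0],0)[0],f(m[1],0)[0],f(0,m[2])[1],f(0,m[3])[1]]); o+=list(ext(p,r)-mm)
    return np.array(o)
for ms in (meas,meas[:1],meas[1:]):
    s=least_squares(lambda p:res(p,ms),[469,-36,92],diff_step=1e-3);print(s.x,s.fun)
print('post',tri([ray(cam('side'),(228.7,164.4)),ray(cam('wrist',np.array([[1,0,0,574.98],[0,-1,0,0],[0,0,-1,231.3],[0,0,0,1.]])),(424*.64,504*.64))]))
s=least_squares(res,[469,-36,92],diff_step=1e-3)
for z,col in ((s.x[2],(0,0,255)),):
  for r in (30,38): cv2.polylines(im,[np.round(proj(cm,circ(s.x,r))*16).astype(int)],True,col,1,cv2.LINE_AA,4)
crop(im,190,5,150,150,'w4c.png',4)
S=cam('side');i2=cv2.imread('pics/raw_s4.png')
for r in (30,38): cv2.polylines(i2,[np.round(proj(S,circ(s.x,r))*16).astype(int)],True,(0,0,255),1,cv2.LINE_AA,4)
crop(i2,230,180,60,50,'s4c.png',10)
E
```

```text
[471.58 -34.87  91.51] [-0.05 -0.71  0.59 -0.58 -0.26  1.02 -0.1   0.08]
[471.8  -34.9   94.14] [-0.13  0.13  0.12 -0.12]
[471.34 -34.84  89.83] [-0.29  0.29  0.27 -0.29]
post (array([581.76, -72.02, 192.86]), [np.float64(2.0655468044962126), np.float64(2.0655468044961367)])
```

View pics/w4c.png

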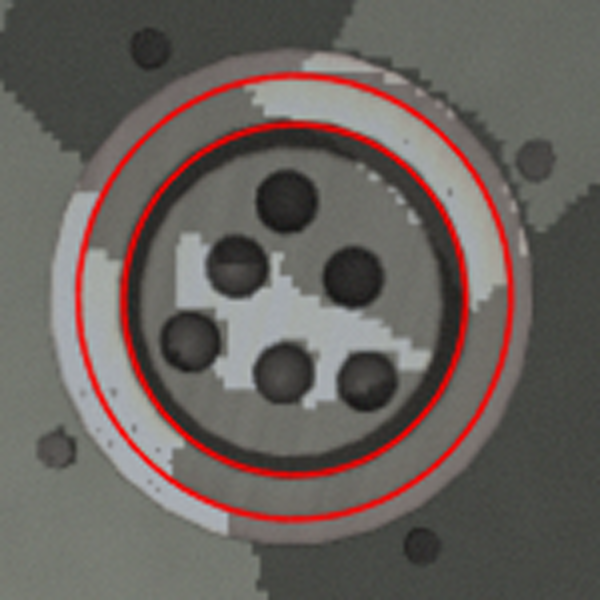

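View pics/s4c.png

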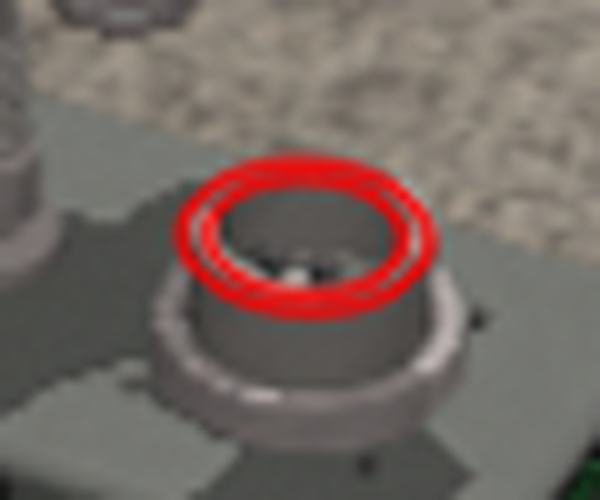

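```bash
python3 -m handwheel '[[[4,-40,20,0,0,0,40],[4,-76,60,0,0,0,40],[4,-76,74,0,0,0,40],[4,-76,74,0,0,0,40],[4,-76,74,0,0,0,40],[4,-76,74,0,0,0,40]]]' 60
python3 - <<'E'
from h import *
np.set_printoptions(precision=2,suppress=True)
for i in range(2):
    s=robot.sense();print(s['tcp_pos'],s['wrist_force'],s['ee_rot']);im=capture('side')[:,:,::-1].copy()
crop(im,215,140,90,80,'s5.png',7)
S=cam('side')
im=capture('scene')[:,:,::-1].copy();
E
```

```text
time: 5.4
tcp_pos: [473.0, -36.1, 126.7]
ee_rot: [3.142, -0.002, -0.0]
wrist_force: [-0.9, -0.1, -4.2]
gripper_width: 47.5
[473.   -36.08 126.7 ] [-0.86 -0.05 -4.18] [ 3.14 -0.   -0.  ]
[472.78 -35.9  126.45] [-0.24  0.18 -3.88] [-3.14 -0.   -0.  ]
```

View pics/s5.png

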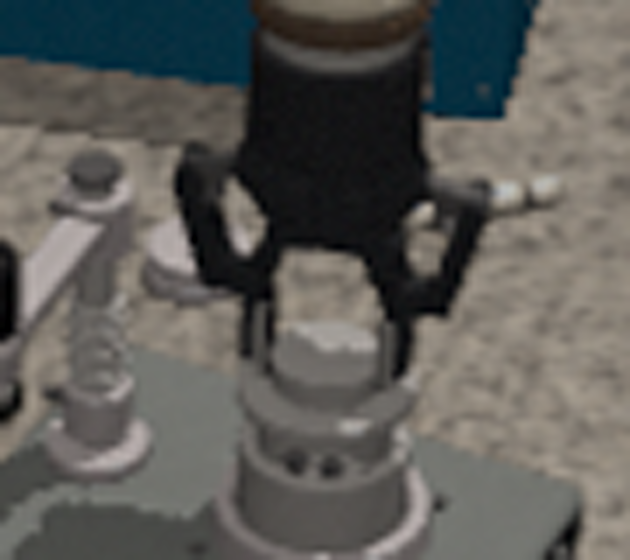

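```bash
python3 -m handwheel '[[[-1,-1,8,0,0,0,40],[-1,-1,16,0,0,0,40],[-1,-1,20,0,0,0,40],[-1,-1,23,0,0,0,40],[-1,-1,23,0,0,0,40]]]' 60
```

```text
time: 6.18
tcp_pos: [471.3, -34.4, 104.6]
ee_rot: [-3.141, 0.001, 0.001]
wrist_force: [-9.1, 2.5, 12.2]
gripper_width: 47.5
```

```bash
python3 - <<'E'
from h import *
np.set_printoptions(precision=2,suppress=True)
s=robot.sense();print(s['tcp_pos'],s['wrist_force'],s['ft_torque']);
T=T_tool(s)
im=capture('side')[:,:,::-1].copy()
crop(im,225,160,80,60,'s6.png',9)
im=capture('wrist')[:,:,::-1].copy();crop(im,100,100,312,284,'w6.png',2)
E
```

```text
[471.32 -34.41 104.62] [-9.15  2.5  12.19] [0.35 1.22 0.  ]
```

View pics/s6.png

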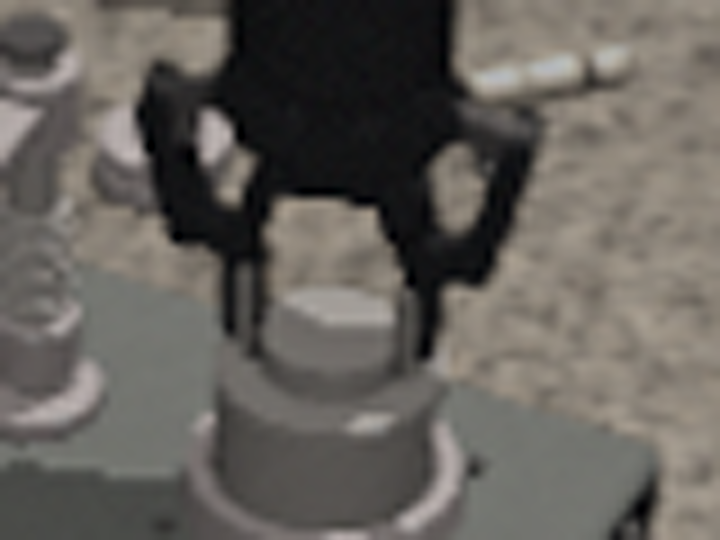

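View pics/w6.png

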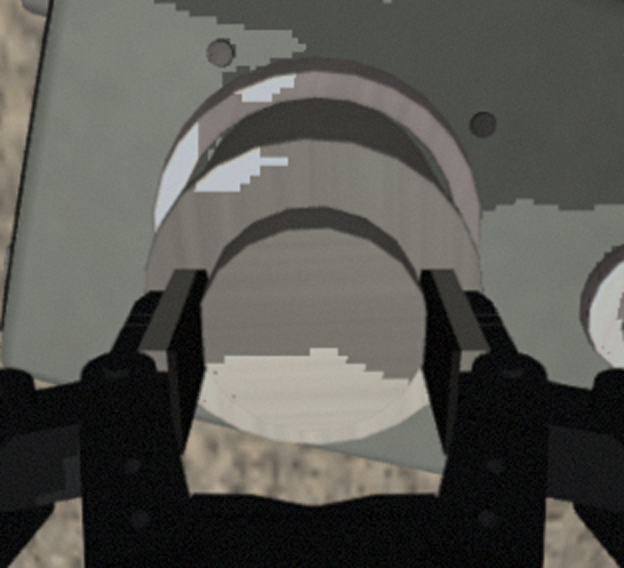

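```bash
python3 -m handwheel '[[[-1,0,0,0,0,0,40],[-2,0,0,0,0,0,40],[-2,0,1.5,0,0,0,40],[-2,0,1.5,0,0,0,40]]]' 60
python3 - <<'E'
from h import *
s=robot.sense();print(s['ft_torque'])
E
```

```text
time: 6.78
tcp_pos: [469.8, -34.5, 104.6]
ee_rot: [-3.141, 0.0, 0.001]
wrist_force: [-5.3, 1.6, 10.4]
gripper_width: 47.7
[ 0.23200769  0.60147812 -0.04754028]
```

```bash
python3 -m handwheel '[[[0,0,0,0,0,0,60],[0,0,0,0,0,0,75],[0,0,0,0,0,0,80],[0,40,-40,0,0,0,80],[0,75,-95,0,0,0,80],[0,75,-95,0,0,0,80],[0,75,-95,0,0,0,80],[0,75,-95,0,0,0,80]]]' 60
python3 - <<'E'
from h import *
s=robot.sense();T=T_tool(s);im=capture('wrist')[:,:,::-1].copy();cv2.imwrite('pics/raw_w7.png',im);np.save('T7.npy',T)
print(T[:3,3])
cv2.imwrite('pics/w7.png',cv2.convertScaleAbs(cv2.resize(im[:200,100:400],None,fx=2.6,fy=2.6,interpolation=cv2.INTER_CUBIC),alpha=1.4))
im=capture('side')[:,:,::-1].copy();cv2.imwrite('pics/raw_s7.png',im)
crop(im,225,165,80,60,'s7.png',9)
E
```

```text
time: 7.78
tcp_pos: [468.9, -108.4, 197.8]
ee_rot: [-3.14, 0.003, 0.002]
wrist_force: [-0.2, 0.2, 0.3]
gripper_width: 80.6
[ 468.88020202 -108.41952307  197.75325055]
```

View pics/w7.png

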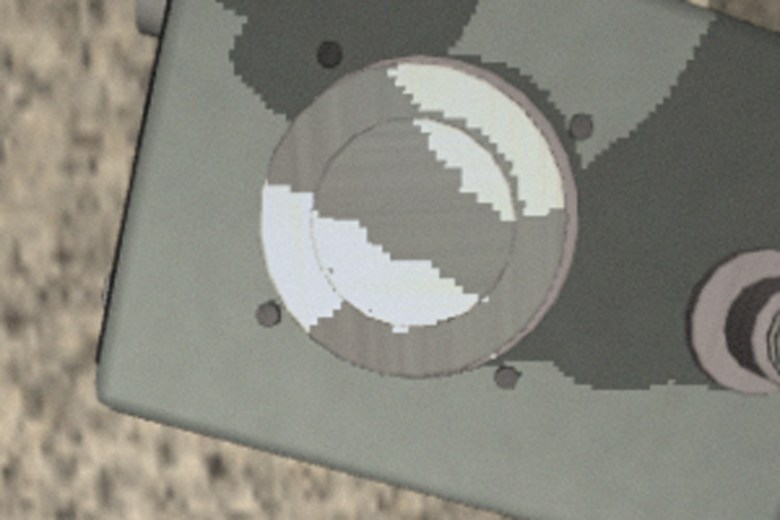

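View pics/s7.png

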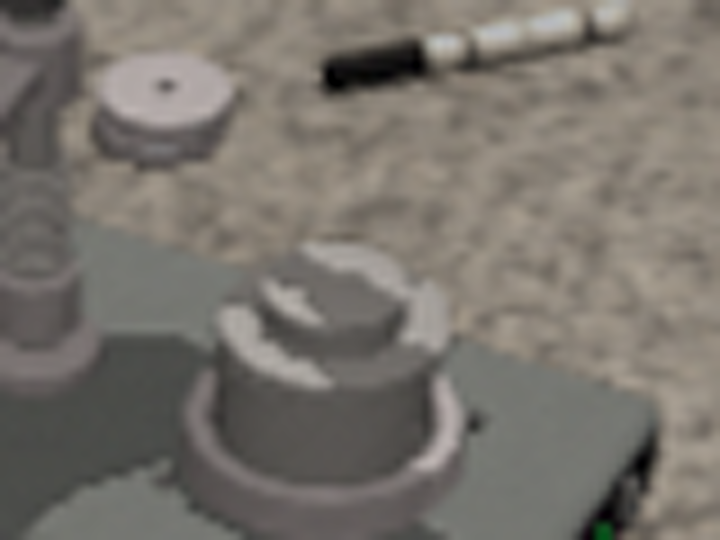

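The lid sits flat on the jar. The flange covers the rim evenly, with the boss centred near (414,222) in the crop. I'll fit its position and height.

```bash
python3 - <<'E'
from h import *
from scipy.optimize import least_squares
np.set_printoptions(precision=2,suppress=True)
T=np.load('T7.npy');cm=cam('wrist',T)
im=cv2.imread('pics/raw_w7.png')
f=lambda x,y:np.array([x/2.6-0.3+100,y/2.6-0.3])
def ext(c,r):
    q=proj(cm,circ(c,r,361));return np.array([q[:,0].min(),q[:,0].max(),q[:,1].min(),q[:,1].max()])
def res(p,ms):
    o=[]
    for r,dz,m in ms:
        mm=np.array([f(m[0],0)[0],f(m[1],0)[0],f(0,m[2])[1],f(0,m[3])[1]]); o+=list(ext(np.array(p)+[0,0,dz],r)-mm)
    return np.array(o)
b=(25,22,[311,517,117,328]);fl=(40,8,[263,567,57,376])
for ms in ([b,fl],[b],[fl]):
    s=least_squares(lambda p:res(p,ms),[469,-36,92],diff_step=1e-3);print('rim est',s.x,s.fun)
S=cam('side');i2=cv2.imread('pics/raw_s7.png')
for z,col in ((92,(0,0,255)),(96,(0,255,0))):
  q=np.array([s.x[0],s.x[1],z])
  for r,d in ((25,22),(40,8)): cv2.polylines(i2,[np.round(proj(S,circ(q+[0,0,d],r))*16).astype(int)],True,col,1,cv2.LINE_AA,4)
crop(i2,235,180,50,40,'s7c.png',14)
E
```

```text
rim est [469.34 -35.22  93.32] [ 0.36  0.06 -0.36 -0.75 -1.12  0.68  1.19 -0.04]
rim est [469.2  -35.57  94.41] [-0.02  0.02  0.02 -0.02]
rim est [469.49 -34.82  92.66] [-0.76  0.76  0.72 -0.76]
```

View pics/s7c.png

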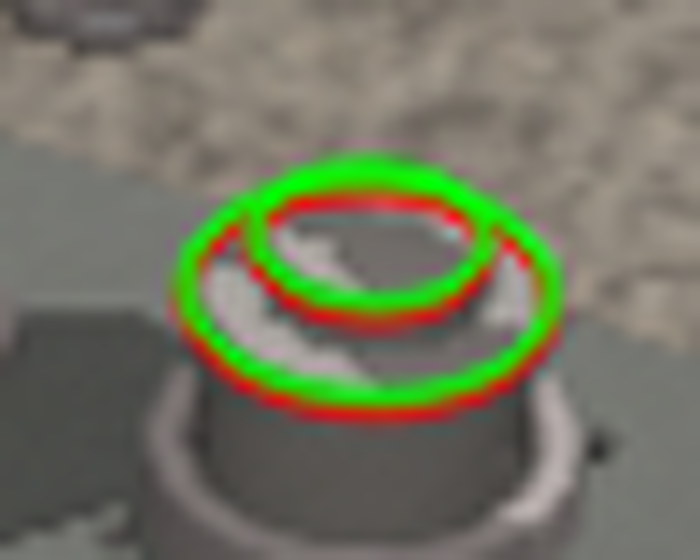

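The lid is home, within about 1 mm of the rim height by the same fit. With the rim at about 94 mm, two discs leave a gap of about 14 mm, so two should be right. Next is pile B.

```bash
python3 -m handwheel '[[[-5,-60,0,0,0,0,85],[-10,-120,0,0,0,0,85],[-15,-180,0,0,0,0,85],[-20,-240,10,0,0,0,85],[-28,-300,30,0,0,0,85],[-28,-345,60,0,0,0,85],[-28,-345,60,0,0,0,85],[-28,-345,60,0,0,0,85],[-28,-345,60,0,0,0,85]]]' 60
python3 - <<'E'
from h import *
s=robot.sense();T=T_tool(s);im=capture('wrist')[:,:,::-1].copy();cv2.imwrite('pics/raw_w8.png',im);np.save('T8.npy',T)
print(T[:3,3])
cv2.imwrite('pics/w8.png',cv2.convertScaleAbs(cv2.resize(im,(800,600),interpolation=cv2.INTER_CUBIC),alpha=1.4))
E
```

```text
time: 9.0
tcp_pos: [441.1, 235.8, 139.5]
ee_rot: [-3.14, 0.001, 0.0]
wrist_force: [0.0, -0.9, 1.0]
gripper_width: 85.1
[441.0637934  235.79548112 139.54658364]
```

View pics/w8.png

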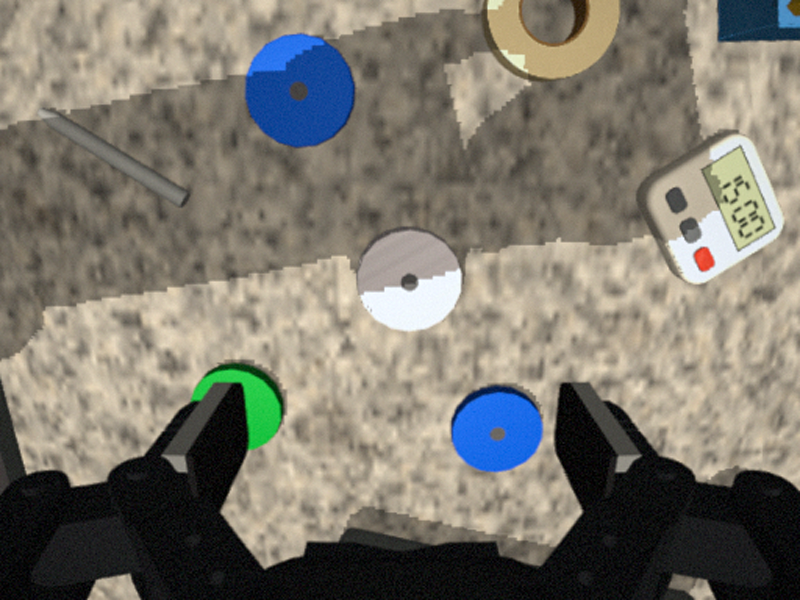

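The silver disc pile is at (410,281). The blue and green decoys are well separated from it.

```bash
python3 - <<'E'
from h import *
np.set_printoptions(precision=1,suppress=True)
T=np.load('T8.npy');cm=cam('wrist',T)
p=onz(cm,(410.2*.64-.2,281*.64-.2),20);print(p)
im=cv2.imread('pics/raw_w8.png')
cv2.polylines(im,[np.round(proj(cm,circ(p,27))*16).astype(int)],True,(0,0,255),1,cv2.LINE_AA,4)
crop(im,215,135,100,90,'w8c.png',6)
E
```

```text
[444.6 236.8  20. ]
```

View pics/w8c.png

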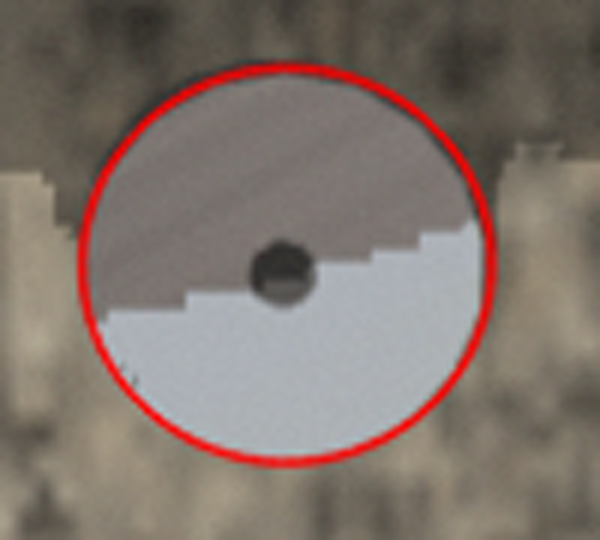

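```bash
python3 -m handwheel '[[[3,-1,50,0,0,0,75],[3,-1,100,0,0,0,70],[3,-1,120,0,0,0,66],[3,-1,128,0,0,0,66],[3,-1,128,0,0,0,66],[3,-1,128,0,0,0,66]]]' 50
python3 -m handwheel '[[[0,0,0,0,0,0,45],[0,0,0,0,0,0,45],[0,0,0,0,0,0,45],[0,0,0,0,0,0,45]]]' 50

```

```text
time: 9.8
tcp_pos: [445.4, 237.2, 13.1]
ee_rot: [-3.139, -0.002, -0.0]
wrist_force: [0.1, -0.2, -0.0]
gripper_width: 66.4
time: 10.3
tcp_pos: [446.5, 237.5, 14.6]
ee_rot: [-3.138, -0.004, -0.0]
wrist_force: [-1.4, -1.4, 6.1]
gripper_width: 50.3
```

```bash
python3 -m handwheel '[[[0,0,-10,0,0,0,45],[0,0,-30,0,0,0,45],[0,0,-60,0,0,0,45],[0,0,-60,0,0,0,45]]]' 50
python3 - <<'E'
from h import *
im=capture('wrist')[:,:,::-1].copy()
crop(im,100,100,312,284,'w9.png',2)
im=capture('side')[:,:,::-1].copy();cv2.imwrite('pics/raw_s9.png',im);crop(im,200,200,120,110,'s9.png',6)
im=capture('scene')[:,:,::-1].copy();crop(im,140,190,120,100,'c9.png',6)
E
```

```text
time: 10.8
tcp_pos: [448.7, 238.0, 77.6]
ee_rot: [-3.137, -0.01, 0.0]
wrist_force: [-0.4, 0.3, -0.5]
gripper_width: 50.1
```

View pics/w9.png

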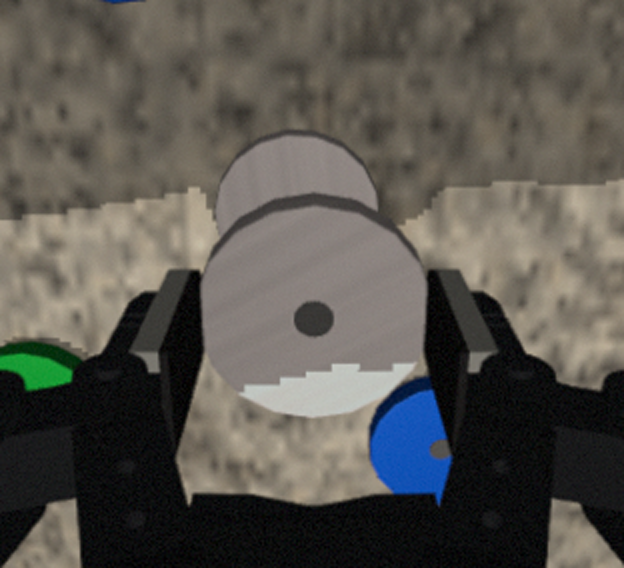

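View pics/s9.png

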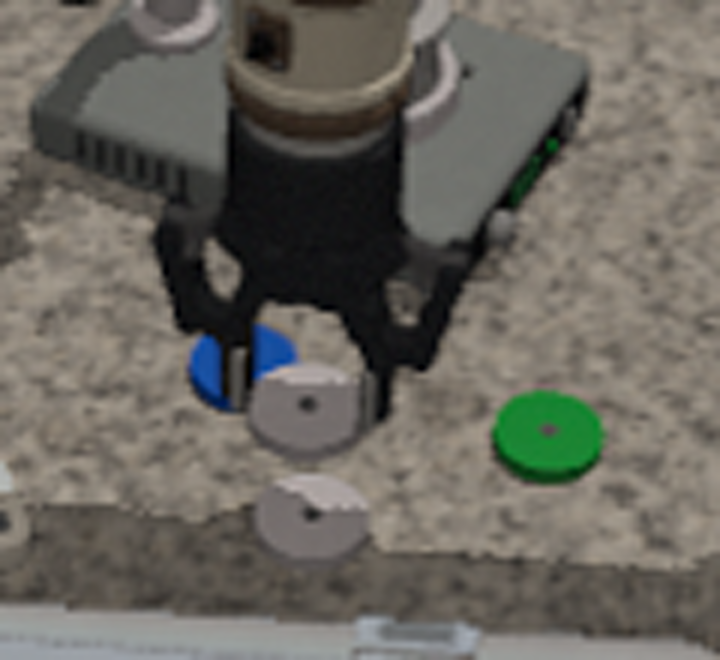

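View pics/c9.png

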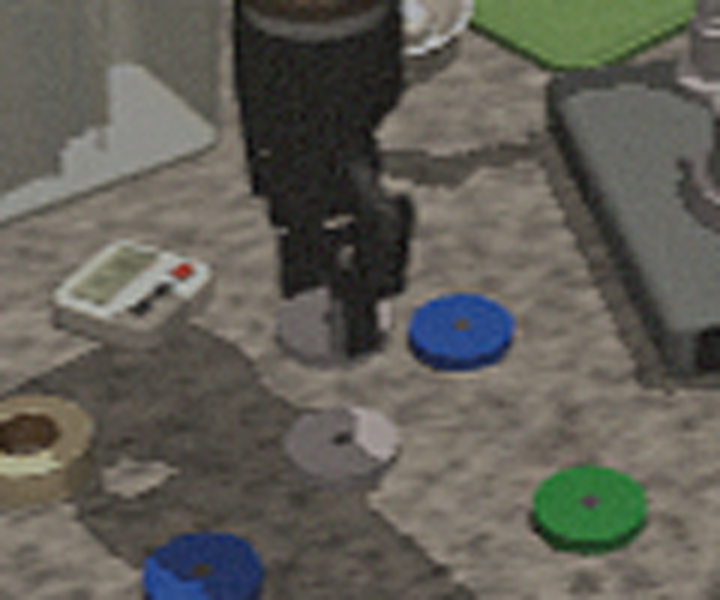

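A single disc is held level and its partner stays on the table. I'll carry it over the jar.

```bash
python3 -m handwheel '[[[0,0,-50,0,0,0,45],[2,20,-90,0,0,0,45],[6,75,-90,0,0,0,45],[10,130,-90,0,0,0,45],[14,185,-90,0,0,0,45],[18,235,-90,0,0,0,45],[22,272,-80,0,0,0,45],[22,272,-70,0,0,0,45],[22,272,-70,0,0,0,45],[22,272,-70,0,0,0,45]]]' 50
python3 - <<'E'
from h import *
print(robot.sense()['ft_torque'])
im=capture('side')[:,:,::-1].copy();crop(im,220,130,90,80,'s10.png',7)
s=robot.sense();print(s['tcp_pos'],s['wrist_force'])
im=capture('wrist')[:,:,::-1].copy();crop(im,100,100,312,284,'w10.png',2)
E
```

```text
time: 12.2
tcp_pos: [467.2, -33.9, 142.8]
ee_rot: [-3.138, -0.002, 0.002]
wrist_force: [-1.1, 0.9, -0.8]
gripper_width: 49.9
[-0.00603446 -0.00662421 -0.01409612]
[467.46360401 -34.06217194 143.21840823] [-0.24983272  0.56866318 -0.18732224]
```

View pics/s10.png

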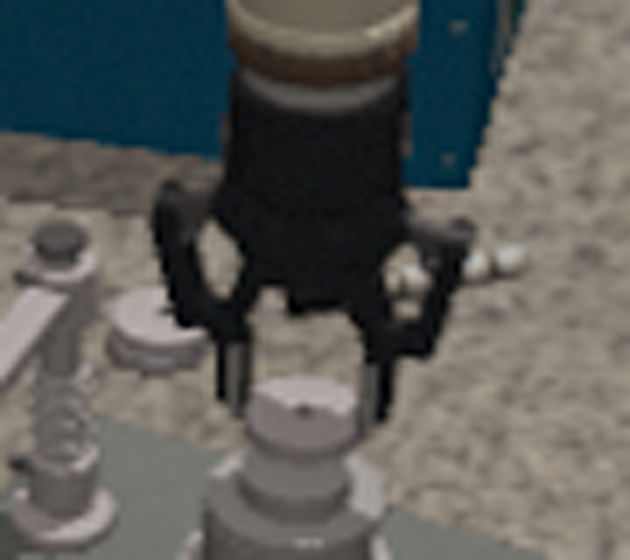

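View pics/w10.png

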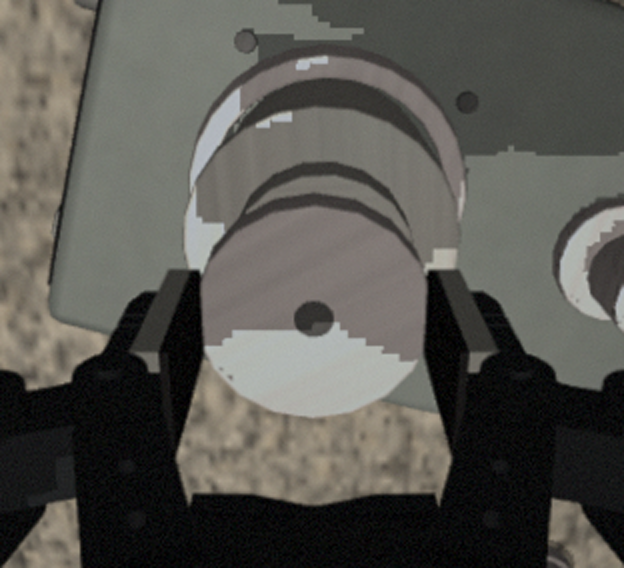

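```bash
python3 -m handwheel '[[[2.5,0.5,8,0,0,0,45],[2.5,0.5,14,0,0,0,45],[2.5,0.5,18,0,0,0,45],[2.5,0.5,18,0,0,0,45],[2.5,0.5,18,0,0,0,45]]]' 50
```

```text
time: 12.92
tcp_pos: [470.2, -34.7, 125.5]
ee_rot: [-3.139, -0.003, 0.002]
wrist_force: [-0.1, -0.3, -0.3]
gripper_width: 49.8
```

```bash
python3 - <<'E'
from h import *
im=capture('side')[:,:,::-1].copy();crop(im,220,130,90,80,'s11.png',7)
s=robot.sense();print(s['tcp_pos'],s['wrist_force'])
im=capture('wrist')[:,:,::-1].copy();crop(im,100,100,312,284,'w11.png',2)
E
```

```text
[470.26651435 -34.73658328 125.55641268] [-0.02303386  0.667667    0.65988835]
```

View pics/s11.png

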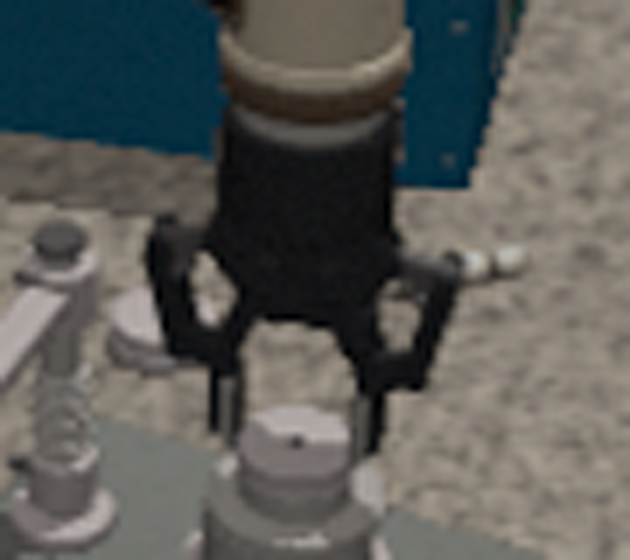

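View pics/w11.png

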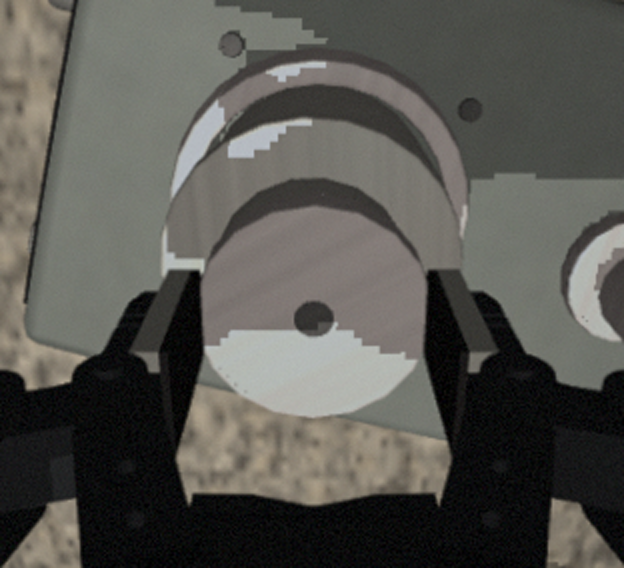

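The disc lines up over the boss in both views (wrist centre (314,318)). I'll creep down to contact.

```bash
python3 -m handwheel '[[[0,0.5,2,0,0,0,45],[0,0.5,3,0,0,0,45],[0,0.5,4,0,0,0,45]]]' 50
```

```text
time: 13.4
tcp_pos: [470.4, -35.3, 122.4]
ee_rot: [-3.139, -0.003, 0.002]
wrist_force: [-5.6, 0.9, 10.5]
gripper_width: 50.4
```

```bash
python3 -m handwheel '[[[0,0,-0.5,0,0,0,55],[0,0,-0.5,0,0,0,70],[0,0,-0.5,0,0,0,80],[0,0,-30,0,0,0,80],[0,40,-60,0,0,0,80],[0,70,-80,0,0,0,80],[0,70,-80,0,0,0,80],[0,70,-80,0,0,0,80]]]' 50
python3 - <<'E'
from h import *
s=robot.sense();T=T_tool(s);im=capture('wrist')[:,:,::-1].copy();cv2.imwrite('pics/raw_w12.png',im);np.save('T12.npy',T)
print(T[:3,3])
cv2.imwrite('pics/w12.png',cv2.convertScaleAbs(cv2.resize(im[:200,100:400],None,fx=2.6,fy=2.6,interpolation=cv2.INTER_CUBIC),alpha=1.4))
im=capture('side')[:,:,::-1].copy();crop(im,225,165,80,60,'s12.png',9)
E
```

```text
time: 14.4
tcp_pos: [469.8, -104.8, 201.4]
ee_rot: [-3.138, -0.002, 0.002]
wrist_force: [-0.4, 1.0, 0.1]
gripper_width: 80.2
[ 469.75622577 -104.82723684  201.35548809]
```

View pics/w12.png

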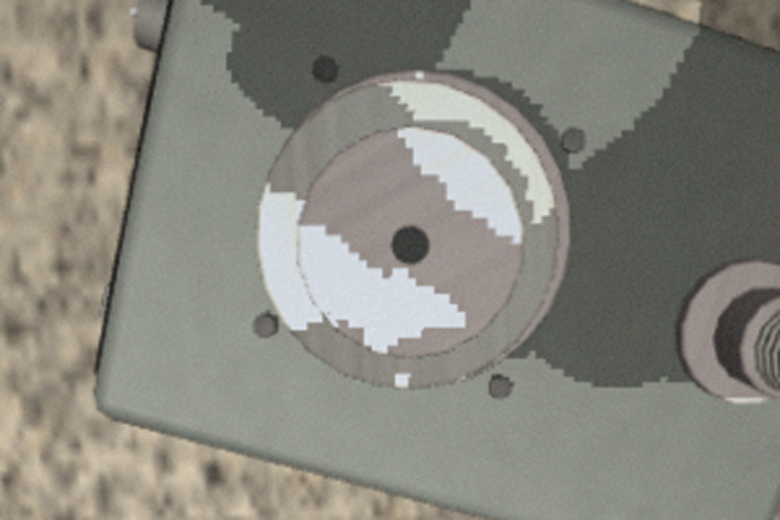

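View pics/s12.png

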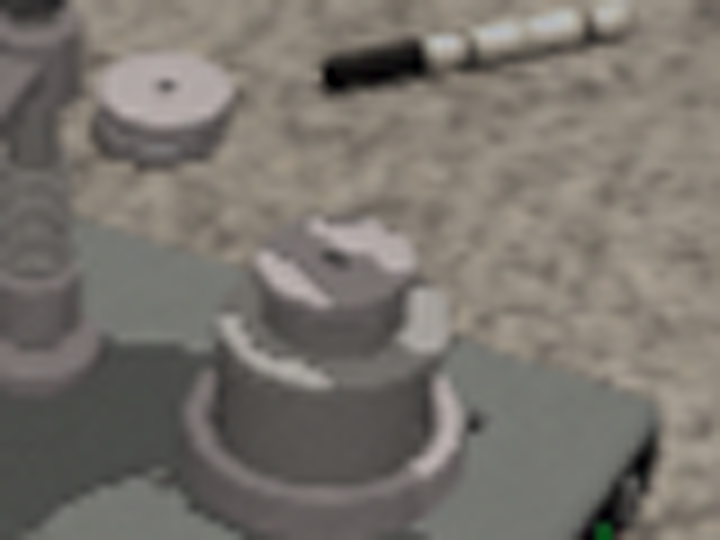

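```bash
python3 - <<'E'
from h import *
np.set_printoptions(precision=1,suppress=True)
cm=cam('wrist',np.load('T12.npy'))
f=lambda x,y:(x/2.6-0.3+100,y/2.6-0.3)
d=onz(cm,f(411,242),127.5);print('disc',d)
im=cv2.imread('pics/raw_w12.png')
for c,r in ((d,27),(d-[0,0,24],40)):cv2.polylines(im,[np.round(proj(cm,circ(c,r))*16).astype(int)],True,(0,0,255),1,cv2.LINE_AA,4)
crop(im,190,15,140,150,'w12c.png',4)
E
```

```text
disc [469.8 -35.8 127.5]
```

View pics/w12c.png

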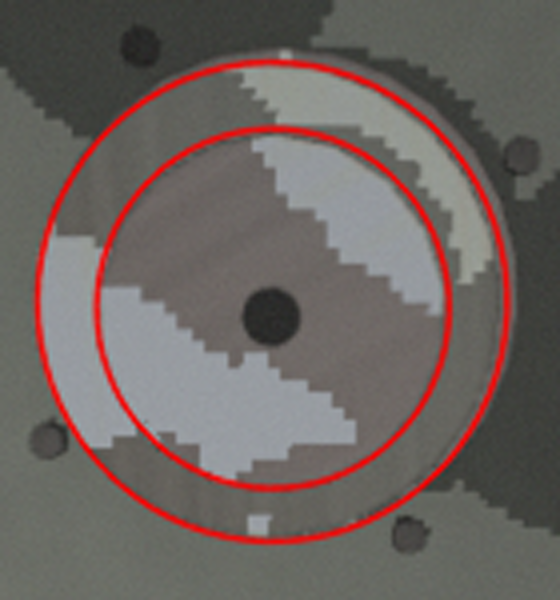

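The first disc is concentric with the lid. Now the second disc.

```bash
python3 -m handwheel '[[[-5,-60,0,0,0,0,85],[-10,-120,0,0,0,0,85],[-15,-180,0,0,0,0,85],[-20,-240,10,0,0,0,85],[-25,-300,30,0,0,0,85],[-25,-342,70,0,0,0,85],[-25,-342,70,0,0,0,85],[-25,-342,70,0,0,0,85],[-25,-342,70,0,0,0,85]]]' 50
python3 - <<'E'
from h import *
s=robot.sense();T=T_tool(s);im=capture('wrist')[:,:,::-1].copy();cv2.imwrite('pics/raw_w13.png',im);np.save('T13.npy',T)
print(T[:3,3])
cv2.imwrite('pics/w13.png',cv2.resize(im[100:270,150:390],None,fx=3.3,fy=3.3,interpolation=cv2.INTER_CUBIC))
E
```

```text
time: 15.62
tcp_pos: [444.8, 237.3, 133.6]
ee_rot: [-3.137, -0.004, 0.001]
wrist_force: [0.3, 0.3, 0.7]
gripper_width: 85.0
[444.78598158 237.26006247 133.61635295]
```

View pics/w13.png

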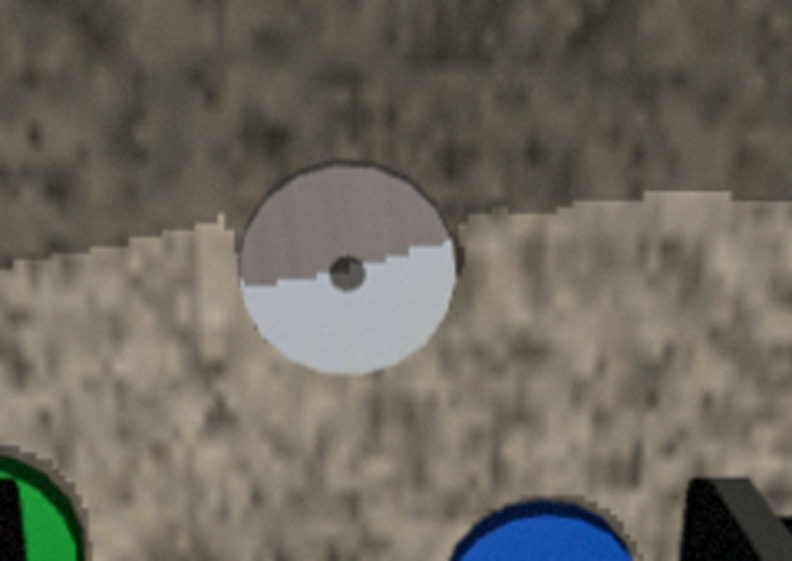

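```bash
python3 - <<'E'
from h import *
np.set_printoptions(precision=1,suppress=True)
cm=cam('wrist',np.load('T13.npy'))
print(onz(cm,(348/3.3-.35+150,268.5/3.3-.35+100),10))
E
python3 -m handwheel '[[[0,0,50,0,0,0,75],[0,0,100,0,0,0,70],[0,0,100,0,0,0,66],[0,0,100,0,0,0,66]]]' 50
```

```text
[443.2 236.3  10. ]
time: 16.18
tcp_pos: [447.0, 237.7, 35.9]
ee_rot: [-3.136, -0.007, 0.0]
wrist_force: [0.4, 0.5, 0.6]
gripper_width: 65.9
```

```bash
python3 -m handwheel '[[[-3,1,15,0,0.006,0,66],[-3.5,1,25,0,0.006,0,66],[-3.5,1,30,0,0.006,0,66],[-3.5,1,30,0,0.006,0,66],[-3.5,1,30,0,0.006,0,66]]]' 50
```

```text
time: 16.8
tcp_pos: [444.2, 237.0, 6.3]
ee_rot: [-3.136, -0.014, 0.0]
wrist_force: [0.1, 0.4, 0.2]
gripper_width: 66.2
```

```bash
python3 -m handwheel '[[[-0.5,0.5,1.5,-0.005,-0.014,0,66],[-0.5,0.5,1.5,-0.005,-0.014,0,66],[-0.5,0.5,1.5,-0.005,-0.014,0,45],[-0.5,0.5,1.5,-0.005,-0.014,0,45],[-0.5,0.5,1.5,-0.005,-0.014,0,45],[-0.5,0.5,1.5,-0.005,-0.014,0,45]]]' 50
```

```text
time: 17.55
tcp_pos: [448.4, 237.4, 8.0]
ee_rot: [-3.139, -0.009, 0.0]
wrist_force: [3.8, -1.0, 9.8]
gripper_width: 44.8
```

```bash
python3 - <<'E'
from h import *
im=capture('wrist')[:,:,::-1].copy()
crop(im,100,100,312,284,'w14.png',2)
im=capture('side')[:,:,::-1].copy();crop(im,210,220,90,80,'s14.png',7)
E
```

```text
(no output)
```

View pics/w14.png

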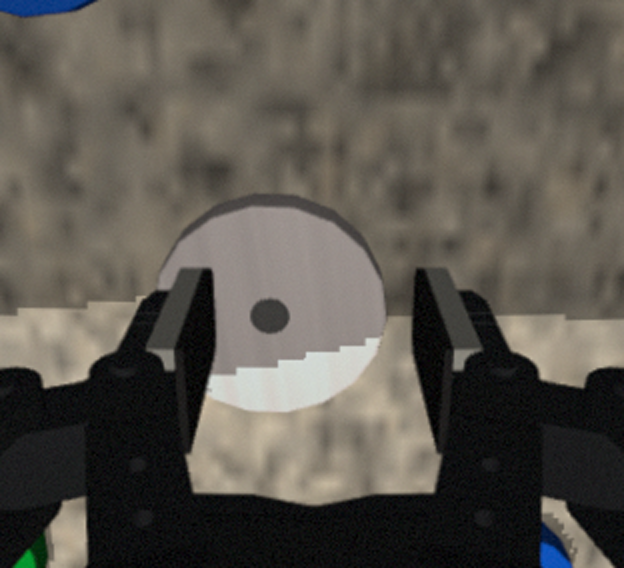

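View pics/s14.png

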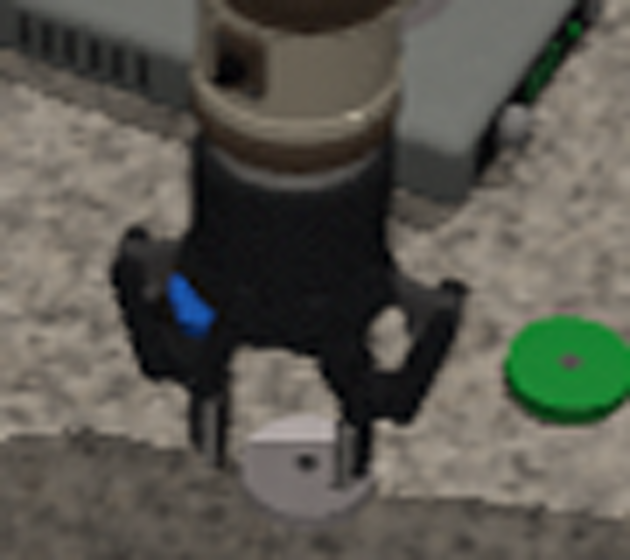

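The left finger rode up onto the disc: the tips were too high at that opening, and the disc shifted about 5 mm in x. I'll back off, re-measure, and go lower next time.

```bash
python3 -m handwheel '[[[0,0,-20,0,0,0,45],[-8,0,-60,0,0,0,85],[-8,0,-115,0,-0.005,0,85],[-8,0,-115,0,-0.005,0,85],[-8,0,-115,0,-0.005,0,85],[-8,0,-115,0,-0.005,0,85]]]' 50
python3 - <<'E'
from h import *
s=robot.sense();T=T_tool(s);im=capture('wrist')[:,:,::-1].copy();cv2.imwrite('pics/raw_w15.png',im);np.save('T15.npy',T)
print(T[:3,3],s['ee_rot'])
cv2.imwrite('pics/w15.png',cv2.resize(im[100:270,150:390],None,fx=3.3,fy=3.3,interpolation=cv2.INTER_CUBIC))
E
```

```text
time: 18.4
tcp_pos: [438.0, 236.7, 121.1]
ee_rot: [-3.14, -0.001, 0.0]
wrist_force: [0.4, 0.1, -0.5]
gripper_width: 85.1
[438.01970744 236.72062774 121.12030517] [-3.13987696e+00 -6.66750417e-04  8.61276008e-05]
```

View pics/w15.png

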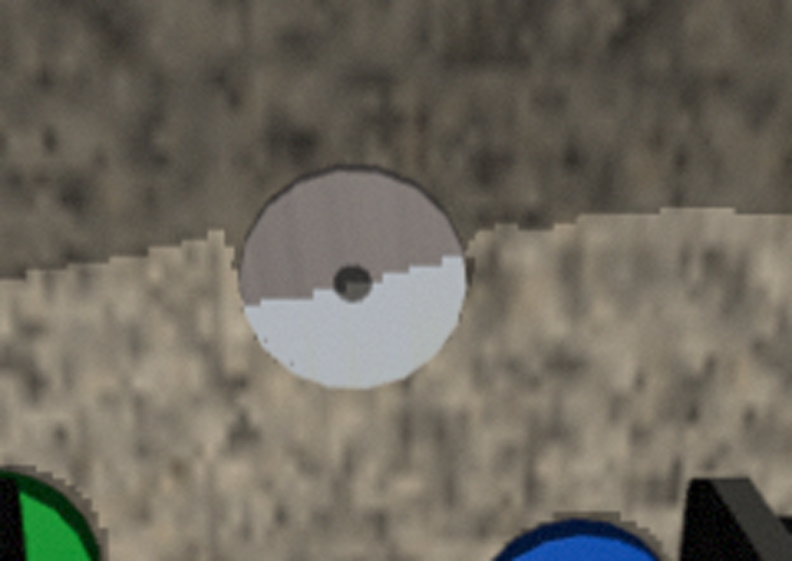

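```bash
python3 - <<'E'
from h import *
np.set_printoptions(precision=1,suppress=True)
cm=cam('wrist',np.load('T15.npy'))
print(onz(cm,(353/3.3-.35+150,277/3.3-.35+100),10))
E
python3 -m handwheel '[[[0,0,50,0,0,0,80],[0,0,90,0,0,0,75],[0,0,90,0,0,0,75],[0,0,90,0,0,0,75],[0,0,90,0,0,0,75]]]' 50
```

```text
[437.3 236.9  10. ]
time: 19.08
tcp_pos: [439.8, 237.4, 33.1]
ee_rot: [-3.139, -0.004, 0.0]
wrist_force: [-0.6, 0.5, 0.2]
gripper_width: 74.7
```

```bash
python3 -m handwheel '[[[-3,0,15,0,-0.006,0,75],[-3,0,26,0,-0.006,0,75],[-3,0,32,0,-0.006,0,75],[-3,0,33,0,-0.006,0,75],[-3,0,33,0,-0.006,0,75]]]' 50
python3 - <<'E'
from h import *
im=capture('side')[:,:,::-1].copy();crop(im,210,220,90,80,'s16.png',7)
s=robot.sense();print(s['tcp_pos'],s['ee_rot'],s['wrist_force'])
E
```

```text
time: 19.7
tcp_pos: [437.1, 237.5, 0.1]
ee_rot: [-3.139, 0.002, 0.0]
wrist_force: [-0.3, -0.5, 0.0]
gripper_width: 75.0
[4.37248331e+02 2.37538767e+02 3.07407790e-01] [-3.13878175e+00  1.23007646e-03  1.89744465e-04] [-0.93369975 -0.47225083 -0.95446016]
```

View pics/s16.png

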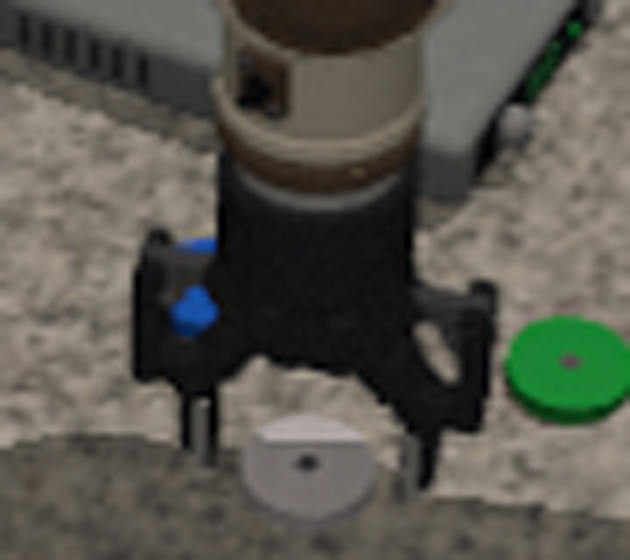

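```bash
python3 -m handwheel '[[[0,0.5,-1,0,0,0,62],[0,0.5,-1,0,0,0,45],[0,0.5,-1,0,0,0,45],[0,0.5,-1,0,0,0,45],[0,0.5,-1,0,0,0,45]]]' 50
python3 - <<'E'
from h import *
im=capture('wrist')[:,:,::-1].copy()
crop(im,100,100,312,284,'w17.png',2)
E
```

```text
time: 20.38
tcp_pos: [437.8, 237.1, 2.4]
ee_rot: [-3.139, 0.0, 0.0]
wrist_force: [-1.8, -0.1, 7.9]
gripper_width: 50.7
```

View pics/w17.png

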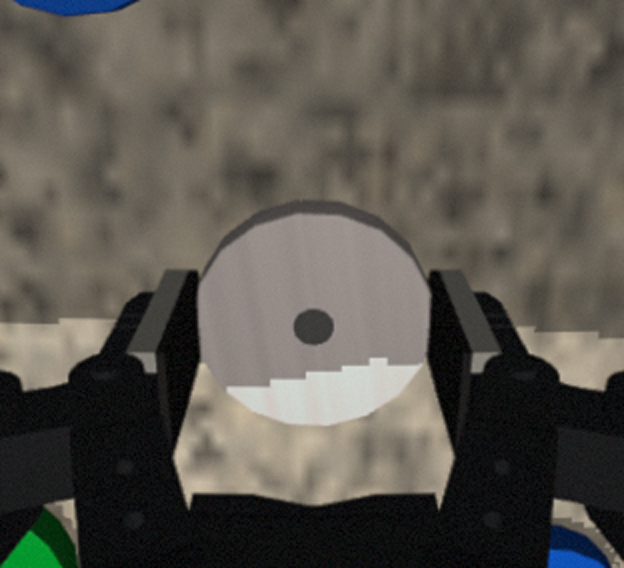

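The disc is gripped centrally. I'll carry it to the stack.

```bash
python3 -m handwheel '[[[0,0,-15,0,0,0,45],[0,0,-60,0,0,0,45],[0,0,-115,0,0,0,45],[4,10,-165,0,0,0,45],[8,65,-170,0,0,0,45],[14,125,-170,0,0,0,45],[20,180,-170,0,0,0,45],[26,235,-165,0,0,0,45],[32,272,-155,0,0,0,45],[32,272,-150,0,0,0,45],[32,272,-150,0,0,0,45],[32,272,-150,0,0,0,45]]]' 50
python3 - <<'E'
from h import *
im=capture('side')[:,:,::-1].copy();crop(im,220,130,90,80,'s18.png',7)
s=robot.sense();print(s['tcp_pos'],s['wrist_force'],s['ee_rot'])
T=T_tool(s)
im=capture('wrist')[:,:,::-1].copy();crop(im,100,100,312,284,'w18.png',2)
E
```

```text
time: 21.92
tcp_pos: [470.0, -34.2, 152.0]
ee_rot: [-3.139, 0.0, 0.002]
wrist_force: [0.5, -0.1, -0.7]
gripper_width: 50.5
[470.08950029 -34.30446643 152.10239521] [-0.29647867  0.50857271 -0.46743114] [-3.13884214e+00 -2.07794939e-04  1.98193160e-03]
```

View pics/s18.png

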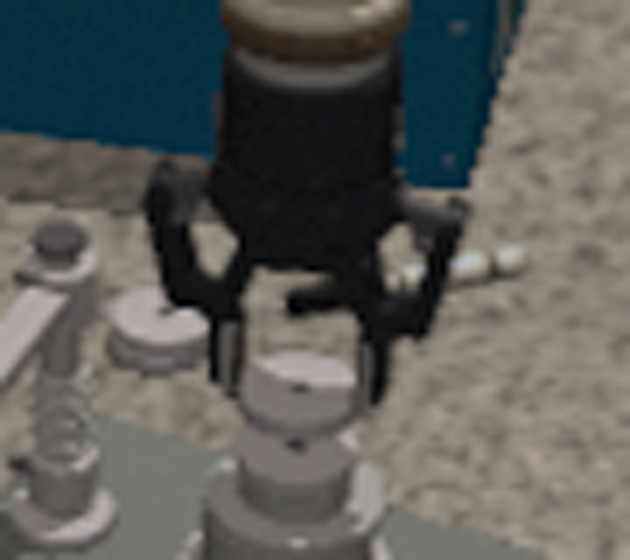

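View pics/w18.png

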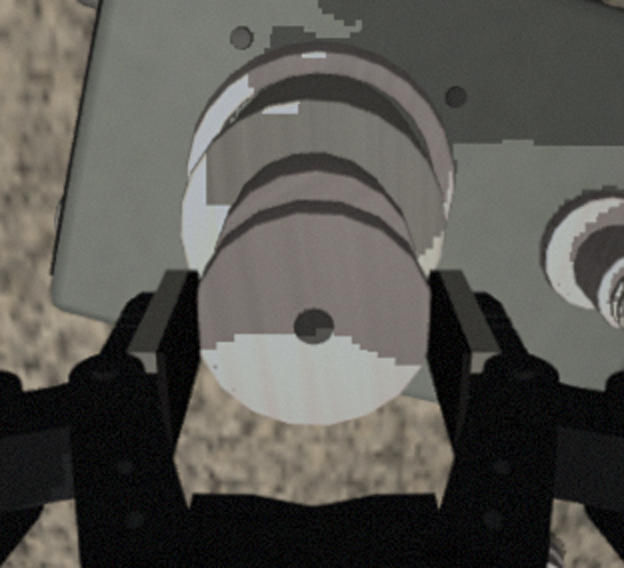

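It's aligned in x. I'll add 1 mm in y and descend.

```bash
python3 -m handwheel '[[[0,1,10,0,0,0,45],[0,1,17,0,0,0,45],[0,1,20,0,0,0,45],[0,1,20,0,0,0,45]]]' 50
python3 -m handwheel '[[[0,0.3,1,0,0,0,45],[0,0.3,2,0,0,0,45],[0,0.3,3,0,0,0,45]]]' 50
```

```text
time: 22.52
tcp_pos: [469.8, -35.2, 131.6]
ee_rot: [-3.139, 0.001, 0.002]
wrist_force: [-0.2, -0.8, -0.2]
gripper_width: 51.0
time: 22.9
tcp_pos: [470.1, -35.7, 130.2]
ee_rot: [-3.139, 0.001, 0.002]
wrist_force: [-6.0, 1.8, 13.9]
gripper_width: 50.9
```

Contact came at the predicted TCP height, z = 130.2. I'll release and inspect.

```bash
python3 -m handwheel '[[[0,0,-0.5,0,0,0,55],[0,0,-0.5,0,0,0,70],[0,0,-0.5,0,0,0,80],[0,0,-30,0,0,0,80],[0,40,-55,0,0,0,80],[0,68,-72,0,0,0,80],[0,68,-72,0,0,0,80],[0,68,-72,0,0,0,80]]]' 50
python3 - <<'E'
from h import *
np.set_printoptions(precision=1,suppress=True)
s=robot.sense();T=T_tool(s);im=capture('wrist')[:,:,::-1].copy();cv2.imwrite('pics/raw_w19.png',im);np.save('T19.npy',T)
print(T[:3,3]);cm=cam('wrist',T)
for c,r in ((np.array([469.8,-35.8,137.8]),27),(np.array([469.8,-35.8,103.8]),40)):cv2.polylines(im,[np.round(proj(cm,circ(c,r))*16).astype(int)],True,(0,0,255),1,cv2.LINE_AA,4)
crop(im,180,10,150,150,'w19.png',4)
im=capture('side')[:,:,::-1].copy();cv2.imwrite('pics/raw_s19.png',im);crop(im,195,150,100,80,'s19.png',7)
E
```

```text
time: 23.9
tcp_pos: [469.8, -103.1, 201.1]
ee_rot: [-3.138, 0.002, 0.002]
wrist_force: [-0.0, 0.8, -0.4]
gripper_width: 80.0
[ 469.8 -103.1  201.1]
```

View pics/w19.png

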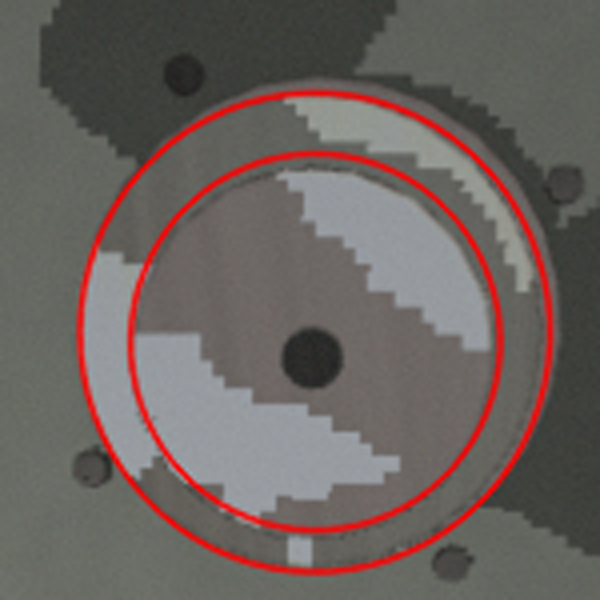

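View pics/s19.png

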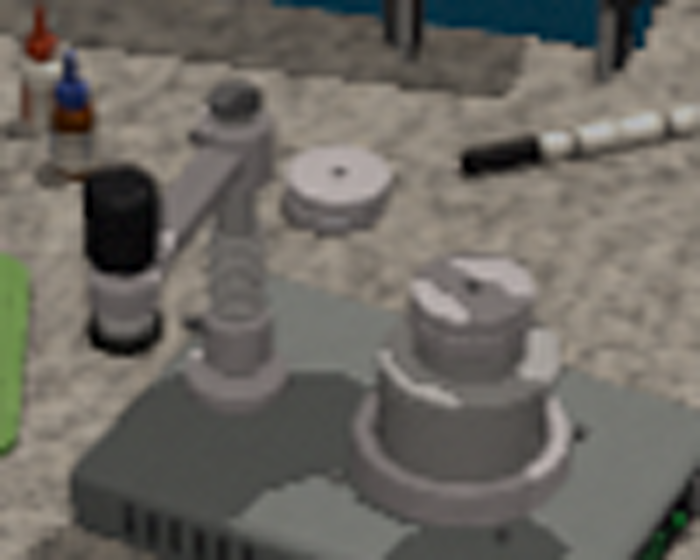

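The stack is square. Now to measure the clamp from above.

```bash
python3 -m handwheel '[[[0,0,-50,0,0,0,85],[20,-20,-90,0,0,0,85],[60,-70,-90,0,0,0,85],[100,-120,-90,0,0,0,85],[130,-163,-90,0,0,0,85],[130,-163,-90,0,0,0,85],[130,-163,-90,0,0,0,85],[130,-163,-90,0,0,0,85]]]' 50
python3 - <<'E'
from h import *
np.set_printoptions(precision=3,suppress=True)
s=robot.sense();T=T_tool(s);im=capture('wrist')[:,:,::-1].copy();cv2.imwrite('pics/raw_w20.png',im);np.save('T20.npy',T)
print(T[:3,3],s['joint_positions'],s['ee_rot'])
cv2.imwrite('pics/w20.png',cv2.convertScaleAbs(cv2.resize(im,(800,600),interpolation=cv2.INTER_CUBIC),alpha=1.6,beta=10))
E
```

```text
time: 25.0
tcp_pos: [598.9, 59.6, 291.0]
ee_rot: [-3.138, 0.003, 0.002]
wrist_force: [0.4, -0.1, 0.6]
gripper_width: 85.0
[598.864  59.617 291.036] [-0.103  0.197  1.436  0.003  1.512 -0.105] [-3.138  0.003  0.002]
```

View pics/w20.png

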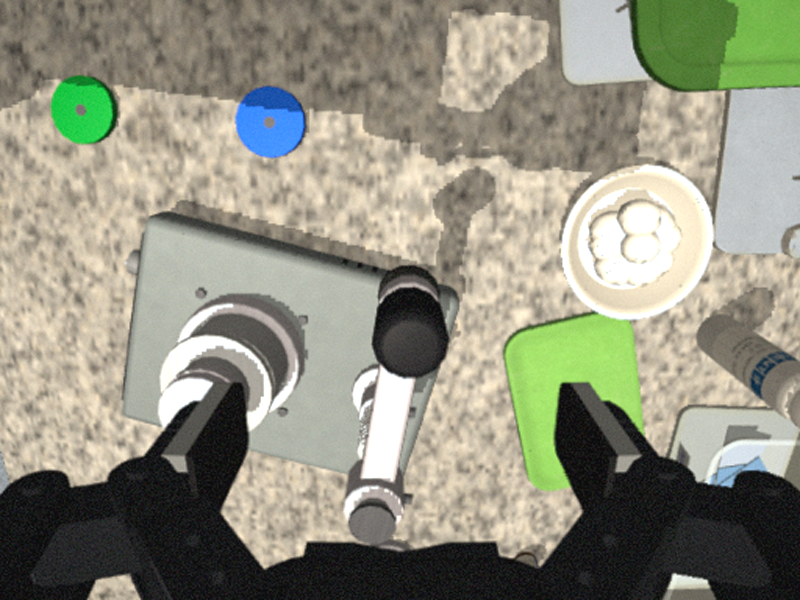

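```bash
python3 - <<'E'
from h import *
np.set_printoptions(precision=1,suppress=True)
cm=cam('wrist',np.load('T20.npy'));im=cv2.imread('pics/raw_w20.png')
im=cv2.convertScaleAbs(im,alpha=2.5,beta=15)
k=onz(cm,(412*.64,340*.64),228);p=onz(cm,(373*.64,520*.64),202);print(k,p,np.linalg.norm((k-p)[:2]))
for c,r in ((k,16.5),(p,10)):cv2.polylines(im,[np.round(proj(cm,circ(c,r))*16).astype(int)],True,(0,0,255),1,cv2.LINE_AA,4)
crop(im,200,155,110,200,'w20c.png',3)
E
```

```text
[602.4  51.3 228. ] [583.2 -61.5 202. ] 114.39021974691177
```

View pics/w20c.png

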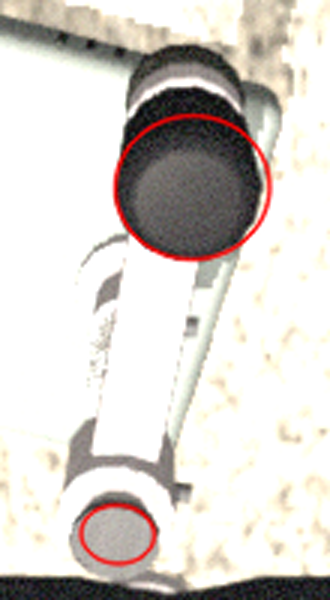

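```bash
python3 -m handwheel '[[[2.3,8,20,0,0,0.16,70],[2.3,8,45,0,0,0.16,65],[2.3,8,45,0,0,0.16,60],[2.3,8,45,0,0,0.16,60],[2.3,8,45,0,0,0.16,60]]]' 50
python3 - <<'E'
from h import *
np.set_printoptions(precision=3,suppress=True)
s=robot.sense();T=T_tool(s);im=capture('wrist')[:,:,::-1].copy();cm=cam('wrist',T)
print(T[:3,3],s['ee_rot'])
cv2.polylines(im,[np.round(proj(cm,circ(np.array([601.2,51.5,228]),16.5))*16).astype(int)],True,(0,0,255),1,cv2.LINE_AA,4)
crop(cv2.convertScaleAbs(im,alpha=2.2,beta=15),100,100,312,284,'w21.png',2)
im=capture('side')[:,:,::-1].copy();crop(im,170,80,130,110,'s21.png',6)
E
```

```text
time: 25.68
tcp_pos: [601.8, 51.5, 247.9]
ee_rot: [-3.138, 0.001, -0.158]
wrist_force: [-1.1, 0.3, 0.6]
gripper_width: 60.3
[601.81   51.474 247.86 ] [-3.138  0.001 -0.158]
```

View pics/w21.png

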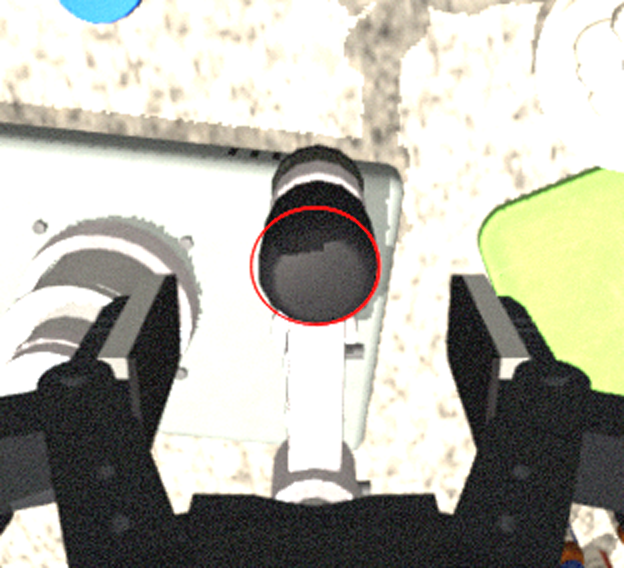

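View pics/s21.png

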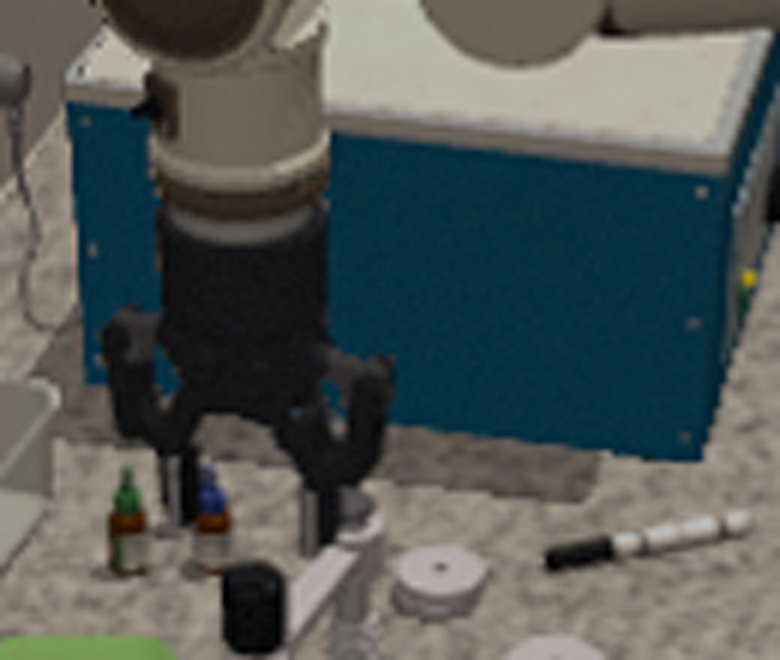

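```bash
python3 -m handwheel '[[[0,0,25,0,0,0,60],[0,0,45,0,0,0,60],[0,0,57,0,0,0,60],[0,0,57,0,0,0,60],[0,0,57,0,0,0,60]]]' 25
python3 -m handwheel '[[[-0.5,0,0,0,0,0,45],[-0.5,0,0,0,0,0,28],[-0.5,0,0,0,0,0,28],[-0.5,0,0,0,0,0,28],[-0.5,0,0,0,0,0,28]]]' 25
python3 - <<'E'
from h import *
s=robot.sense();T=T_tool(s);im=capture('wrist')[:,:,::-1].copy()
crop(cv2.convertScaleAbs(im,alpha=2.2,beta=15),100,100,312,284,'w22.png',2)
im=capture('side')[:,:,::-1].copy();crop(im,170,80,130,110,'s22.png',6)
E
```

```text
time: 26.4
tcp_pos: [602.1, 51.7, 191.2]
ee_rot: [-3.138, -0.0, -0.158]
wrist_force: [0.1, -0.6, 0.4]
gripper_width: 60.2
time: 27.02
tcp_pos: [602.1, 51.8, 191.7]
ee_rot: [-3.138, -0.001, -0.158]
wrist_force: [0.7, 0.8, 2.5]
gripper_width: 31.9
```

View pics/w22.png

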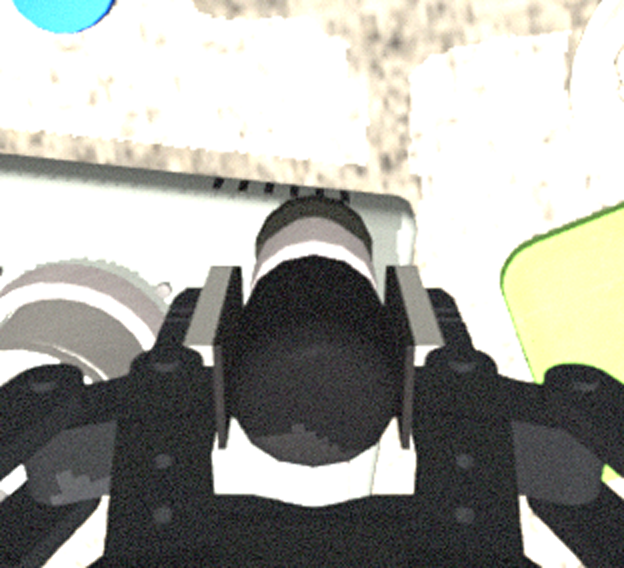

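View pics/s22.png

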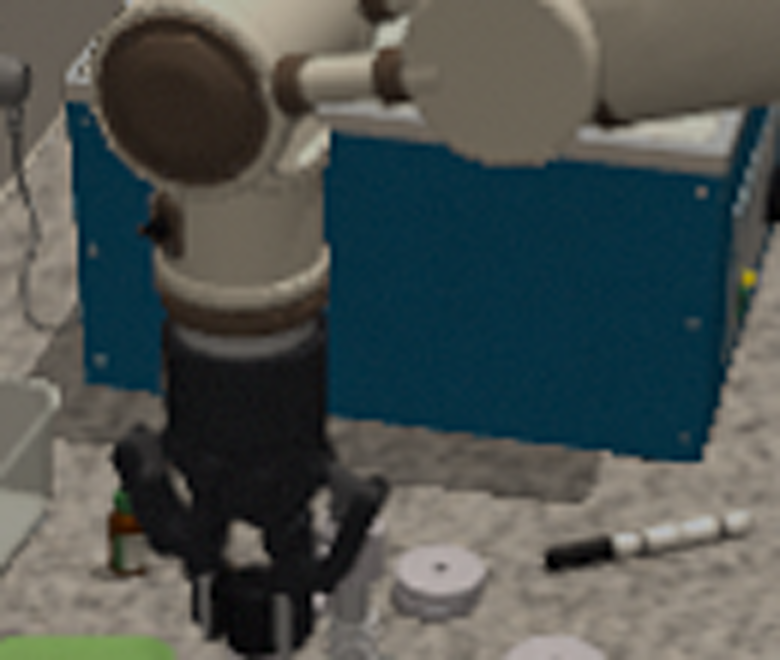

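The knob is gripped. I'll compute the arc rows about the post.

```bash
python3 - <<'E'
import numpy as np
for d in range(0,90,9): 
    a=np.radians(d);print(d,round(-115*np.sin(a),1),round(115*(1-np.cos(a)),1),round(-a,3))
E
```

```text
0 -0.0 0.0 -0.0
9 -18.0 1.4 -0.157
18 -35.5 5.6 -0.314
27 -52.2 12.5 -0.471
36 -67.6 22.0 -0.628
45 -81.3 33.7 -0.785
54 -93.0 47.4 -0.942
63 -102.5 62.8 -1.1
72 -109.4 79.5 -1.257
81 -113.6 97.0 -1.414
```

```bash
python3 -m handwheel '[[[-9,0.4,0,0,0,-0.08,28],[-18,1.4,0,0,0,-0.157,28],[-35.5,5.6,0,0,0,-0.314,28],[-52,12.5,0,0,0,-0.47,28],[-67.5,22,0,0,0,-0.63,28],[-81,33.7,0,0,0,-0.785,28],[-81,33.7,0,0,0,-0.785,28],[-81,33.7,0,0,0,-0.785,28]]]' 40
```

```text
time: 28.12
tcp_pos: [514.5, 31.5, 190.3]
ee_rot: [-3.136, 0.001, 0.625]
wrist_force: [-6.7, 0.9, 3.7]
gripper_width: 31.7
```

```bash
python3 -m handwheel '[[[-18,1.4,0,0,0,-0.157,28],[-35.5,5.6,0,0,0,-0.314,28],[-52,12.5,0,0,0,-0.47,28],[-62,18.5,0,0,0,-0.57,28],[-67.5,22,0,0,0,-0.63,28],[-67.5,22,0,0,0,-0.63,28]]]' 40
```

```text
time: 28.88
tcp_pos: [470.4, -27.1, 189.3]
ee_rot: [-3.131, 0.0, 1.253]
wrist_force: [-6.8, -4.5, 3.3]
gripper_width: 31.7
```

```bash
python3 -m handwheel '[[[-4,1.3,0,-0.003,-0.01,-0.04,28],[-7,2.4,0,-0.003,-0.01,-0.07,28],[-8,2.7,0,-0.003,-0.01,-0.07,28],[-8,2.7,0,-0.003,-0.01,-0.07,28]]]' 40
python3 - <<'E'
from h import *
s=robot.sense();print(s['joint_positions'],s['ft_torque'])
im=capture('side')[:,:,::-1].copy();cv2.imwrite('pics/raw_s23.png',im);crop(im,205,110,100,110,'s23.png',6)
im=capture('wrist')[:,:,::-1].copy();crop(cv2.convertScaleAbs(im,alpha=2,beta=10),50,50,412,334,'w23.png',1.8)
E
```

```text
time: 29.38
tcp_pos: [468.0, -34.6, 187.9]
ee_rot: [-3.127, 0.008, 1.321]
wrist_force: [-7.3, 0.8, 3.3]
gripper_width: 31.8
[-0.32568815 -0.06953597  1.92082868 -0.00987902  1.30462114 -1.6443501 ] [ 0.6690206   0.87595926 -0.63275177]
```

View pics/s23.png

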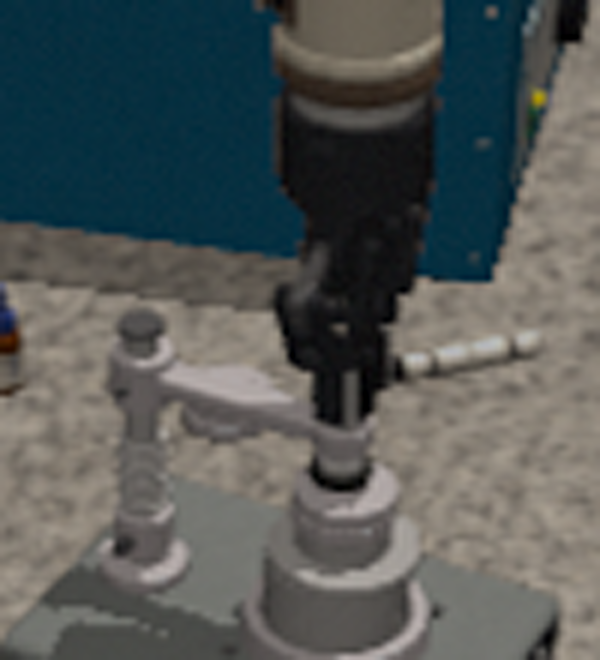

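View pics/w23.png

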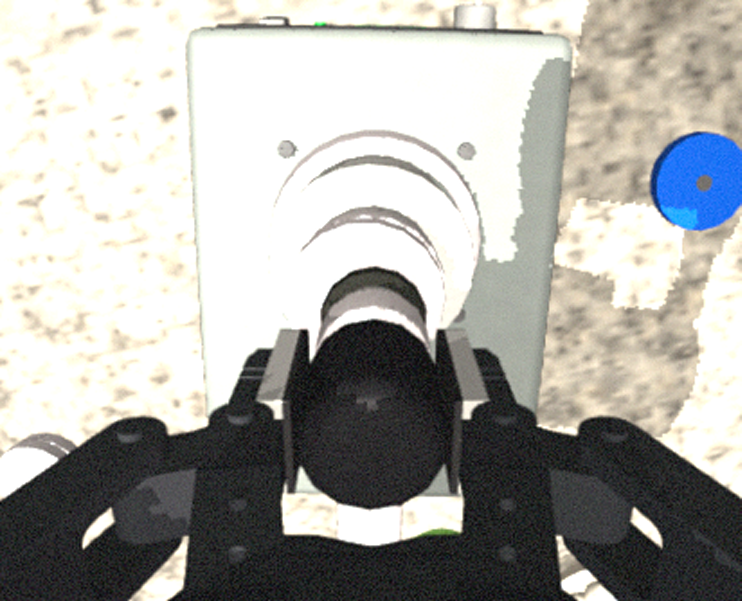

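```bash
python3 -m handwheel '[[[-2,-1,0,0,0,0,28],[-4,-1,0,0,0,0,28],[-4,-1,0,0,0,0,28]]]' 40
python3 - <<'E'
from h import *
s=robot.sense();print(s['ft_torque'])
im=capture('wrist')[:,:,::-1].copy();crop(cv2.convertScaleAbs(im,alpha=1.6,beta=10),100,30,312,284,'w24.png',2.1)
E
```

```text
time: 29.85
tcp_pos: [467.5, -35.1, 188.3]
ee_rot: [-3.129, 0.001, 1.321]
wrist_force: [6.1, 13.8, 2.1]
gripper_width: 32.1
[ 2.14605826 -0.98638504 -0.44367609]
```

View pics/w24.png

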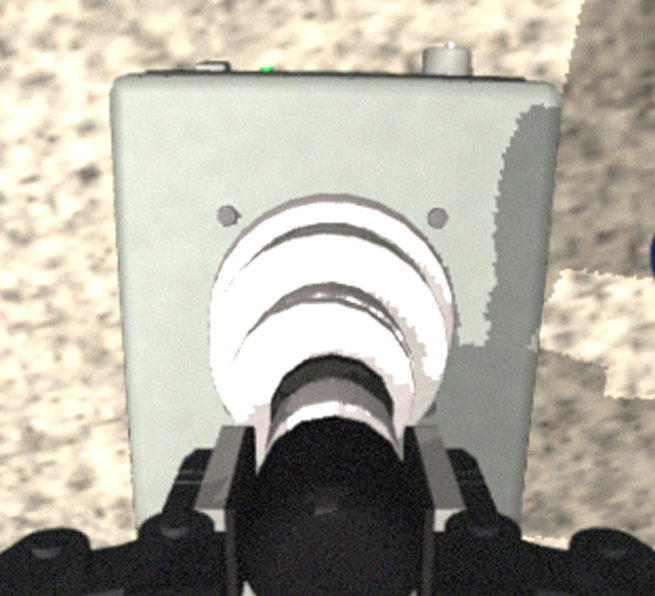

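It's against the stop: 14 N lateral for 0.6 mm of motion. I'll ease the lateral push, grip harder, and press down in stages.

```bash
python3 -m handwheel '[[[1.5,0.5,0,0,0,0,28],[1.5,0.5,3,0,0,0,28],[1.5,0.5,6,0,0,0,28],[1.5,0.5,6,0,0,0,28]]]' 100
python3 -m handwheel '[[[0,0,2,0,0,0,28],[0,0,4,0,0,0,28],[0,0,4,0,0,0,28]]]' 100
```

```text
time: 30.4
tcp_pos: [467.9, -34.4, 182.0]
ee_rot: [-3.128, 0.002, 1.32]
wrist_force: [-4.0, -3.8, 3.4]
gripper_width: 30.3
time: 30.78
tcp_pos: [467.9, -34.4, 178.6]
ee_rot: [-3.128, 0.002, 1.32]
wrist_force: [-6.2, -1.6, 7.7]
gripper_width: 30.6
```

```bash
python3 -m handwheel '[[[0,0,2,0,0,0,28],[0,0,4,0,0,0,28],[0,0,4,0,0,0,28]]]' 100
python3 - <<'E'
from h import *
s=robot.sense();print(s['ft_torque'])
im=capture('side')[:,:,::-1].copy();crop(im,205,110,100,110,'s25.png',6)
E
```

```text
time: 31.15
tcp_pos: [467.9, -34.5, 176.0]
ee_rot: [-3.128, 0.002, 1.32]
wrist_force: [-9.0, -0.5, 13.5]
gripper_width: 30.7
[ 0.0168291   1.1292539  -0.66149019]
```

View pics/s25.png

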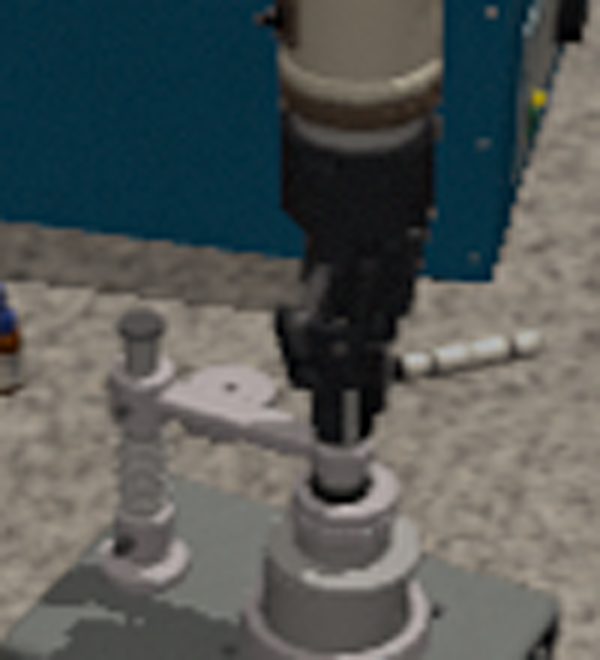

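The force slope is about 2.2 N/mm, so the foot spring is compressing on the stack, with contact at about 11.5 mm of travel. A little more press.

```bash
python3 -m handwheel '[[[0,-1,1.5,0,0,0,28],[0,-1,2.8,0,0,0,28],[0,-1,2.8,0,0,0,28],[0,-1,2.8,0,0,0,28]]]' 100
python3 - <<'E'
from h import *
for i in range(2):
    s=robot.sense();print(s['tcp_pos'],s['wrist_force'],s['ft_torque'])
    im=capture('side')[:,:,::-1].copy()
crop(im,230,150,70,80,'s26.png',7.4)
im=capture('wrist')[:,:,::-1].copy();crop(cv2.convertScaleAbs(im,alpha=1.6,beta=10),100,30,312,284,'w26.png',2.1)
im=capture('scene')[:,:,::-1].copy();cv2.imwrite('pics/c26.png',cv2.resize(im,(800,600)))
E
```

```text
time: 31.7
tcp_pos: [467.9, -34.5, 175.4]
ee_rot: [-3.131, 0.002, 1.319]
wrist_force: [-7.3, -0.4, 14.8]
gripper_width: 30.2
[467.93158994 -34.46461336 175.43753398] [-7.32153684 -0.42297589 14.79827623] [ 0.00204103  0.80028903 -0.72523081]
[467.94538921 -34.46811379 175.45367064] [-6.67394388 -0.09963997 14.85474674] [-0.05486734  0.84385785 -0.71534208]
```

View pics/s26.png

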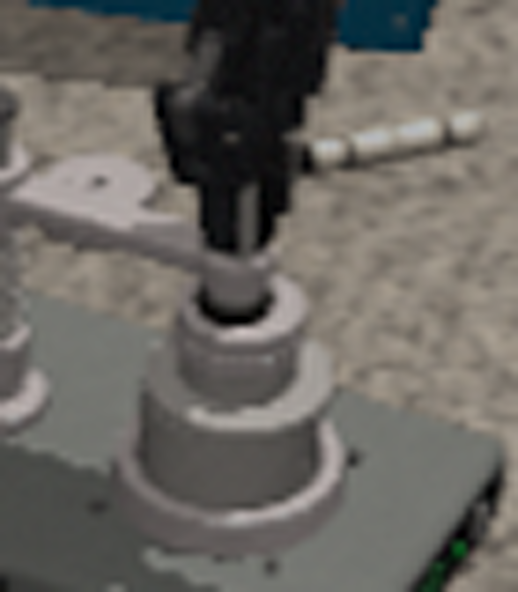

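View pics/w26.png

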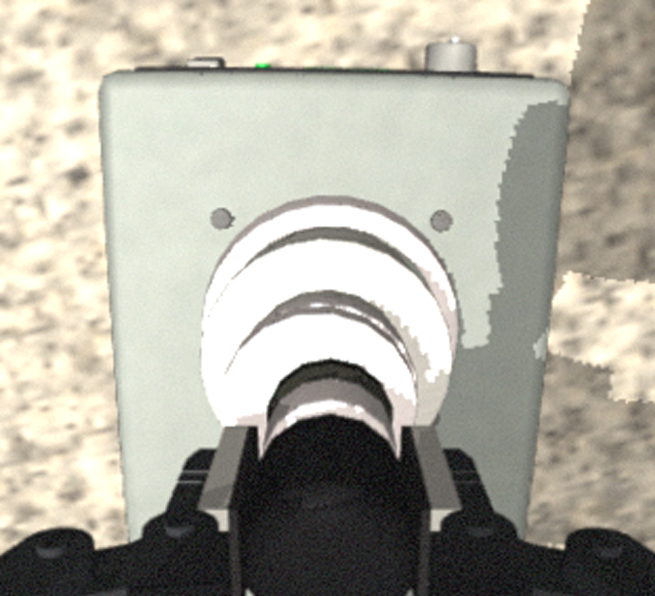

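View pics/c26.png

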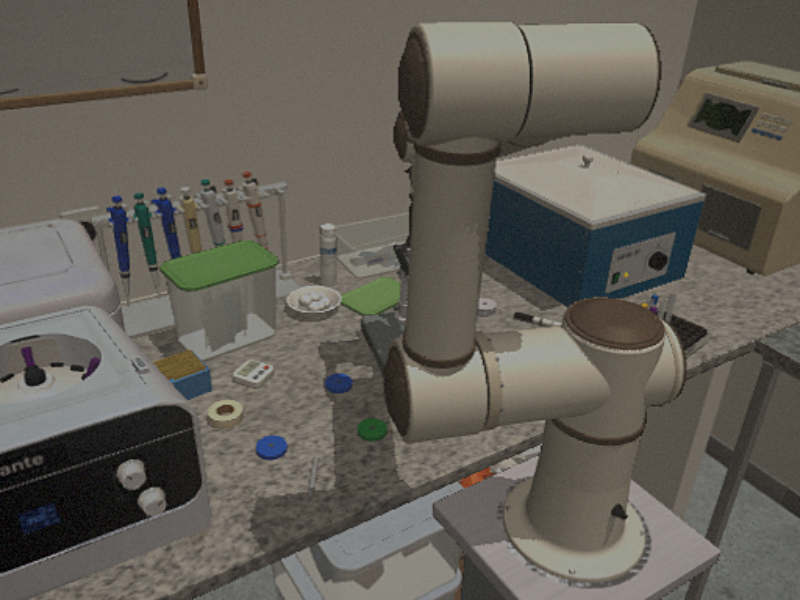

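```bash
python3 -m handwheel '[[[0,0,2,0,0,0,28],[0,0,4,0,0,0,28],[0,0,4,0,0,0,28],[0,0,4,0,0,0,28],[0,0,4,0,0,0,28],[0,0,4,0,0,0,28]]]' 100
python3 - <<'E'
from h import *
s=robot.sense();print(s['tcp_pos'],s['wrist_force'],s['dq'].round(4))
im=capture('side')[:,:,::-1].copy();crop(im,230,150,70,80,'s27.png',7.4)
s=robot.sense();print(s['tcp_pos'],s['wrist_force'],s['gripper_width'])
E
```

```text
time: 32.65
tcp_pos: [468.0, -34.4, 173.7]
ee_rot: [-3.131, 0.002, 1.319]
wrist_force: [-10.8, -1.0, 19.0]
gripper_width: 30.8
[468.00830806 -34.44858383 173.70029341] [-10.82773303  -0.97795143  19.01968823] [ 0.0009  0.0002  0.0003 -0.001  -0.0008  0.0003]
[467.99642137 -34.48965019 173.70025929] [-10.4374978    0.41613809  18.26071492] 30.330348301993297
```

View pics/s27.png

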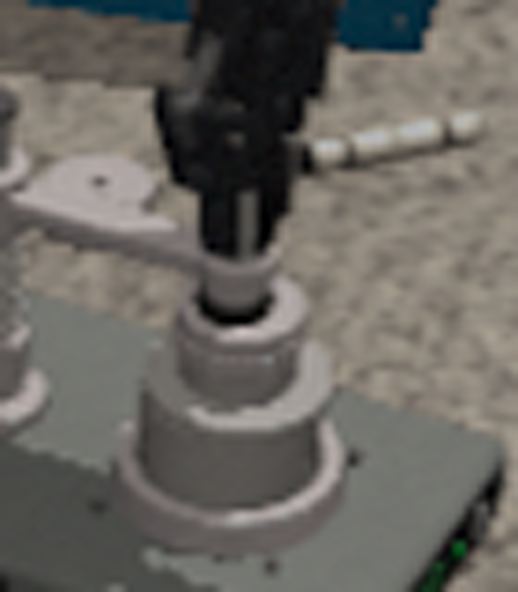

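The foot bears on the stack at about 18–19 N, steady. Travel is about 18 of 23 mm, and the lid and both discs are level and square. Handing in.

```bash
python3 -c "
from bench import ticket
print(ticket.job_done())"
```

```text
the job is handed in; nothing more can be done
None
```

I set the lid on the jar, stacked two discs from the left pile on its boss, and turned the clamp in to its stop. I handed the job in with the knob gripped and pressed down, at about 33 s of the 72 s allowed.

- **Clamp:** It presses with about 18–19 N, and the force rose steadily at about 2.2 N/mm. That is the foot spring compressing on the discs, not the hard stop. I put the arm's travel at about 18 of 23 mm from the hand's height, with first contact at about 11.5 mm.
- **Lid and stack:** The last side picture shows the lid seated and level, with the discs square on it. The top disc is about 1 mm off centre. The lid sits about 2 mm off the jar's axis, inside its clearance.
- **Rim height:** The checks disagreed slightly. The camera gave 92–94 mm and touch gave about 96 mm. Two discs are right for either.
- **Regrasp:** My first grasp of the second disc failed. A finger rode up on the disc and shifted it a few millimetres on the table, so I re-measured and picked it up cleanly.
- **Sideways load:** About 10 N of sideways force stayed on the knob at the end, which I left.
- **Rest of the bench:** I did not touch the other two discs, the blue and green discs, the timer, the tape or the marker.

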